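# Gauge a kiln prop in the bench length gauge

### The job

Take the white kiln prop with the blue bands from the rack and lay it in the trough of the bench length gauge, between its jaws, and let go of it. Then reach in under the strip lamp, draw the sliding jaw shut by its orange fin until the prop bears on the sprung anvil and the red pointer stands in the green band (anvil pressed in about halfway, never to its stop), and leave the prop gripped like that. Do not knock the lamp, and leave the terracotta prop and the bowl, vase, mug and jar where they are.

Things in the scene. Friction and masses are not known exactly. Their poses are not given: they have to be found in the camera images.
- prop: White fired-clay kiln prop with a blue band near each end: a plain cylinder 44 mm in diameter, its length (somewhere from 110 to 130 mm) being what is gauged; 0.22 to 0.42 kg; 1 to 3 N slide it along the trough. Origin at its centre, x along its axis. It starts lying in one of the two places of the rack, axis along the rack's x, centre 52 mm above the table.
- spare: Terracotta kiln prop without bands, 44 mm in diameter and 128 mm long, lying in the other place of the rack. Origin at its centre, x along its axis. To be left alone.
- rack: Fixed low wooden rack, 130 mm (x) by 220 mm (y). Origin on the table at its middle. Its two places are at y = +55 and -55 mm: pairs of rails along x, 36 mm wide over all, tops 34 mm above the table, on a base 12 mm thick.
- gauge: Fixed bench length gauge. Origin on the table straight below the resting anvil's face; x runs along the gauge from anvil to sliding jaw (away from the robot), z up. Base plate 100 mm wide, 12 mm thick, x = -90 to 280 mm; on it a bar 36 mm wide with the trough. Green anvil housing at x = -78 to -28 mm, 50 mm wide, 100 mm high, the scale on its top.
- trough (a point): Point on the trough's centre line, gauge x = 66 mm, y = 0, 70 mm above the table, where the prop's centre may be laid; axes as the gauge. The trough is two rails along gauge x, x = 4 to 166 mm, 36 mm wide over all, tops 52 mm high. A 44 mm cylinder laid along it has its centre 70 mm above the table and cannot roll.
- scale (a point): Middle of the green band of the scale on top of the anvil's housing, 102 mm above the table. The sprung anvil (steel disc 32 mm wide, centre 70 mm above the table, face at gauge x = 0 at rest) is pressed in towards gauge -x, 12 mm to its stop, at 0.9 N per mm. Its red pointer rides back over the scale with it: white for the first 3 mm, green from 3 to 9 mm (2.7 to 8.1 N).
- jaw (a joint): How far the sliding jaw is drawn towards the anvil (gauge -x): 0 fully open with its face at gauge x = 170 mm, 0.075 m at its end. Starts at 0.010 to 0.030. Friction of about 10 N holds it where it is left, also against the anvil's spring. Its face plate is 10 mm thick, 46 mm wide, its top 88 mm above the table.
- jaw_fin (a point): Grip point on the sliding jaw's orange fin, 50 mm behind the jaw's face and 120 mm above the table, in the fin's middle. The fin is 12 mm thick across the gauge (y) and 24 mm along it (x), and stands from 57 to 146 mm above the table. Axes as the gauge.
- lamp: Fixed strip lamp across the gauge above the fin; origin and axes coincide with the gauge's. Bar at x = 160 to 215 mm, y = -205 to 30 mm, 290 to 322 mm above the table: it bars a gripper from the fin from straight above, but one leaning about 40 degrees out to the +y side (or along the gauge) passes below. Column 20 mm thick, 330 mm high at x = 187, y = -200 mm, foot 90 mm wide.
- bowl: Loose terracotta bowl, 132 mm wide and 75 mm high, origin under its middle. Bystander.
- vase: Loose terracotta waisted vase, 104 mm wide and 130 mm high, origin under its middle. Bystander.
- mug: Loose blue mug, 80 mm wide and 90 mm high, origin under its middle. Bystander.
- jar: Loose amber glass jar, 70 mm wide and 100 mm high, origin under its middle. Bystander.
Things that resemble listed ones, but are neither listed nor needed, are in the scene too. Of the things like the prop, leave any that is turquoise; of the rest the larger one is meant.

How it is judged:
By the outcome, as a careful person would: the job done as asked, in the order asked, and still so for the second after the job is handed in, with the robot touching nothing.
It also fails if it takes over 61 s, if anything falls off the work surface, if the arm or the gripper's body presses on something with over 40 N, if the wrist force passes 120 N, or if a joint passes its speed limit or range.

### The arm

A 6-joint arm with a two-finger parallel gripper is mounted at the origin on the work surface. World frame = base frame: x ahead of the robot, y to its left, z up, the work surface at z = 0. Lengths are in m, angles in rad, forces in N, time in s.
With the tool pointing down it reaches from about 0.225 to 0.875 m from the base axis. Payload 3.4 kg.
Tool frame: the origin (TCP) lies at the very end of the fingers, on their centre line; the grasp point (between the pads) lies 19 mm behind it (robot.tcp_to_grasp is the distance from the TCP to the grasp point, in m); z points along the fingers, x is the direction in which the jaws open and shut, and the axes are right-handed (so a half turn about z gives the same grasp; the last joint's range is limited). The gripper opens to 85 mm and grips with 20 to 120 N. Pads are 22 mm wide; open, the fingers measure 114 mm over their backs; the gripper's body (76 mm by 85 mm) begins 54 mm behind the grasp point. The pads swing forward as they close: fully open they stand 13 mm farther back than shut.
Start: joints at [-1.366, 0.276, 1.505, -0, 1.361, -0.121], TCP at [0.184, -0.545, 0.231] pointing down, gripper open.
Joint ranges: [-2.89, 2.89], [-0.75, 2.08], [0.22, 2.7], [-1.18, 4.32], [0.11, 2.71], [-2.7, 2.7]. Speed limits (rad/s): [2.57, 2.57, 3.14, 3.14, 3.14, 3.14].

### API

Orientations are given as a unit quaternion [x, y, z, w].
In Python, from plant import robot gives the robot as it stands.
- The arm moves only by the tool jog_arm, never from a script. Its argument "moves" is text: rows parted by semicolons, each of 7 numbers parted by spaces: the turn, a rotation vector about the tool's x, y, z in rad, then the shift along the tool's x, y, z in cm, then the closure, from 0 (fully open) to 1 (shut). In form: rx ry rz x y z grip; .... A call has 1 to 12 rows; each row shifts and turns the commanded pose from where the row before left it, along the tool's axes as they then stand; what a row does not reach is not made up. A row lasts 1/8 s, in which the tool goes at most 62.5 mm and 10.7 degrees, less where a joint would pass 70% of its speed; a pose out of reach is approached as far as the arm can. A call is refused whole if a number of a shift passes 6.25 or a number of a turn 0.188, either way. A call with a gripper value outside its range is refused whole. The fingers move at their own pace and stop on an object; "force" is the grip in N (left out, the last holds). Time passes only in rows, so rows that do not move let the fingers close. It gives the time, the measured TCP pose, the force and the opening at its end, in the units of the state.
- robot.read_state(): the state, without advancing time (a new reading comes with each control period).
- robot.snapshot(name): name is "scene" or "top"; returns the picture (480x640x3 uint8, blue, green, red); there is no depth.
- robot.camera_model(name): a dict with "fov_y" (degrees; the focal length in pixels is half the picture's height over the tangent of half this angle, whatever the lens; pixels are square), "cx", "cy" (the principal point, pixels), "cam_to_world" (4x4, takes a point from camera to world coordinates). Camera axes: x right, y down, z forward; pixel columns grow to the right and rows downward; lengths in m; the calibration is good to about 2 mm. A picture is of the moment at which its call begins. camera_model takes no time and is no camera call.
- robot.job_done(): hands the job in, once; it reports no verdict.
The state is a dict: "t": time; "q": joint angles; "joint_velocities": joint speeds; "tau": joint torques, N m; "eef_pos": TCP position; "ee_rot": TCP orientation; "force": force on the tool from outside, world axes, zero at the start; "torque": the same for the moment, N m; "finger_gap": opening from 0.0 (shut) to 1.0 (fully open).
Only numpy, scipy, OpenCV 4.12 (cv2) and the standard library are available. Lean on these libraries where they do the work, as an engineer would, in place of code of your own. Each camera call takes 0.05 s, during which the arm holds its last target.

## Working session

There is one attempt and no reset: what is moved stays moved. The work goes in short steps, Python scripts to look and compute and a tool call to move; the robot and the scene stay as the last step left them, time stands still between calls to the robot, and variables do not carry over. Pictures are saved under pics/ and viewed, and the job is handed in when it is done.

Besides the shell and the picture viewer there is one more tool, called as name(argument=value, ...) on one line, values as JSON. jog_arm: Moves the arm, as the interface text tells. Its arguments: {"type":"object","properties":{"moves":{"type":"string"},"force":{"type":"number"}},"required":["moves"]}

```bash
ls; mkdir -p pics
python3 - <<'E'
from plant import robot
import cv2
for n in("scene","top"):
    cv2.imwrite(f"pics/{n}0.png",robot.snapshot(n)); print(n,robot.camera_model(n))
print(robot.read_state())
E
```

```text
pics
scene {'fov_y': 57.25989374398021, 'cx': 319.45330388129287, 'cy': 236.12435492398185, 'cam_to_world': array([[-0.38031944,  0.70739404, -0.59577748,  1.03844695],
       [ 0.92474845,  0.30064817, -0.23334734,  0.26934415],
       [ 0.01405089, -0.63969083, -0.76850388,  0.85472626],
       [ 0.        ,  0.        ,  0.        ,  1.        ]])}
top {'fov_y': 57.46951354309192, 'cx': 318.20377450871314, 'cy': 239.20392070208322, 'cam_to_world': array([[-0.00726941, -0.99066528,  0.13612296,  0.35779142],
       [-0.99930216,  0.00220937, -0.03728684,  0.04584288],
       [ 0.03663803, -0.13629902, -0.98999002,  0.99555109],
       [ 0.        ,  0.        ,  0.        ,  1.        ]])}
{'t': 0.1, 'q': array([-1.36597886e+00,  2.76520240e-01,  1.50600374e+00, -4.03497126e-05,
        1.36069492e+00, -1.20989276e-01]), 'joint_velocities': array([ 0.00067816, -0.00210211, -0.00163311,  0.00030021, -0.00063693,
        0.00086525]), 'tau': array([ 1.19536744e-03, -4.17701876e+01, -2.46403384e+01, -1.46784000e-04,
        5.73065787e-03, -2.10839636e-05]), 'eef_pos': array([ 0.18393284, -0.5442919 ,  0.23053389]), 'ee_rot': array([ 8.12428556e-01, -5.83060185e-01, -6.11906094e-04, -5.35847054e-04]), 'force': array([ 0.01160331,  0.45795505, -1.13910427]), 'torque': array([ 0.01103289, -0.00128341, -0.01866001]), 'finger_gap': 1.0006788028661766}
```

View pics/scene0.png

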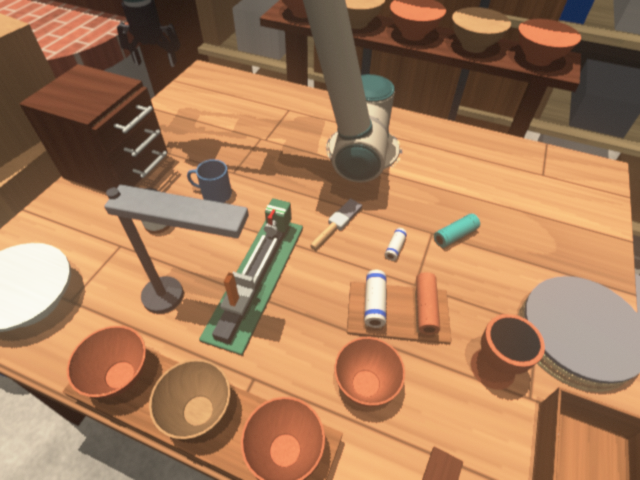

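View pics/top0.png

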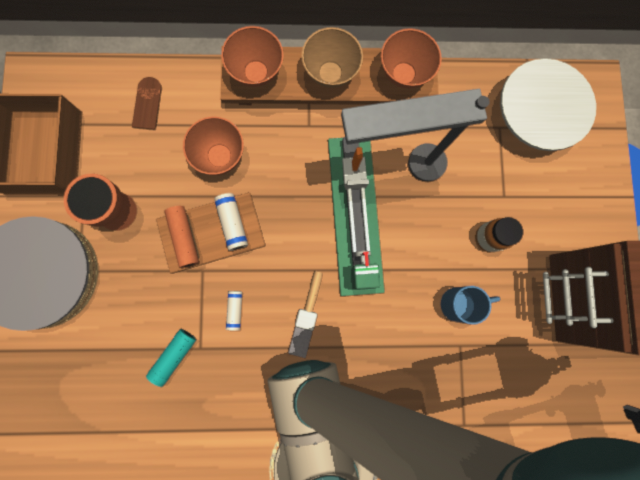

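The larger banded prop is at top-picture pixel (231,222) and lies in the rack at (211,232). The smaller banded one at (234,310) and the turquoise one are decoys. The gauge runs from the housing at (366,275) to the jaw at (356,175). I'll zoom in next.

```bash
cat > h.py <<'E'
import numpy as np,cv2
from plant import robot
def cam(n):
    m=robot.camera_model(n); f=240/np.tan(np.radians(m['fov_y']/2)); return f,m['cx'],m['cy'],m['cam_to_world']
def back(n,u,v,z):
    f,cx,cy,T=cam(n); d=T[:3,:3]@np.array([(u-cx)/f,(v-cy)/f,1]); o=T[:3,3]; return o+d*(z-o[2])/d[2]
def proj(n,p):
    f,cx,cy,T=cam(n); c=T[:3,:3].T@(np.array(p)-T[:3,3]); return np.array([cx+f*c[0]/c[2],cy+f*c[1]/c[2]])
E
python3 - <<'E'
import cv2
t=cv2.imread("pics/top0.png"); s=cv2.imread("pics/scene0.png")
def c(im,x0,y0,w,h,k,n): cv2.imwrite(f"pics/{n}.png",cv2.resize(im[y0:y0+h,x0:x0+w],None,fx=k,fy=k,interpolation=cv2.INTER_CUBIC))
c(t,150,180,130,100,6,"t_rack"); c(t,310,90,160,210,2.8,"t_g1")
c(t,310,130,90,90,6,"t_g3");c(t,310,215,90,90,6,"t_g2")
c(s,195,190,120,165,3.6,"s_g"); c(s,340,255,120,95,6,"s_rack")
E
```

```text
(no output)
```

View pics/t_rack.png

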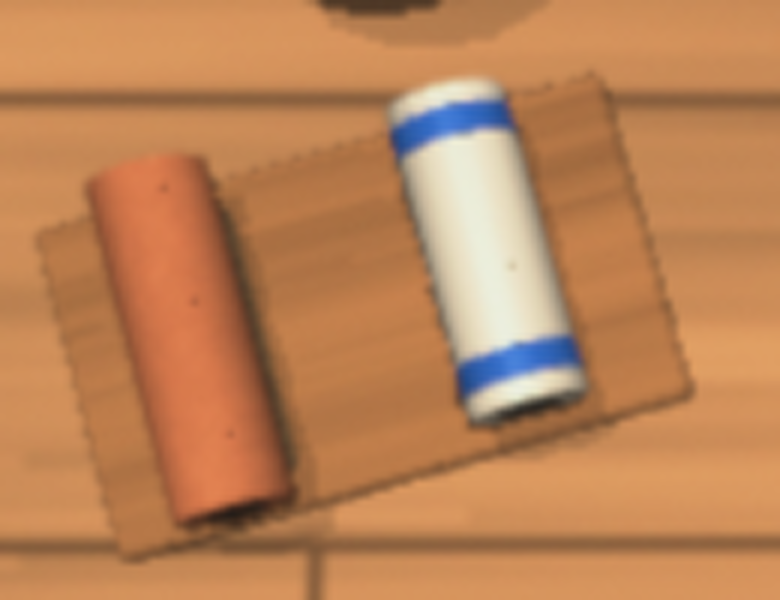

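View pics/t_g3.png

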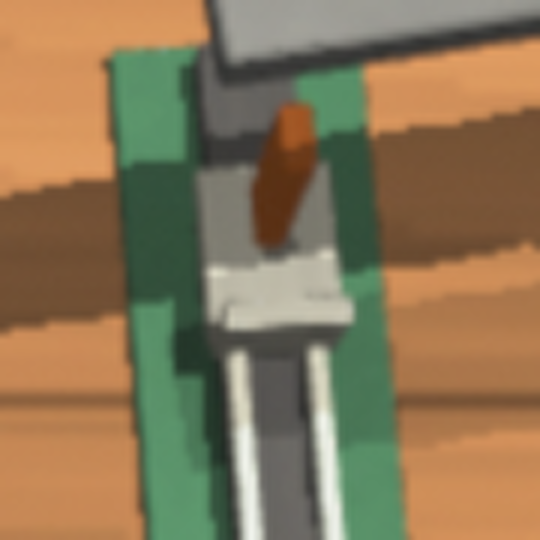

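View pics/t_g2.png

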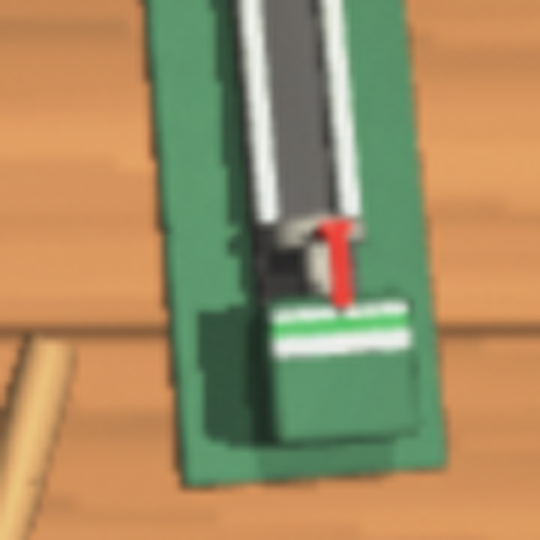

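View pics/s_g.png

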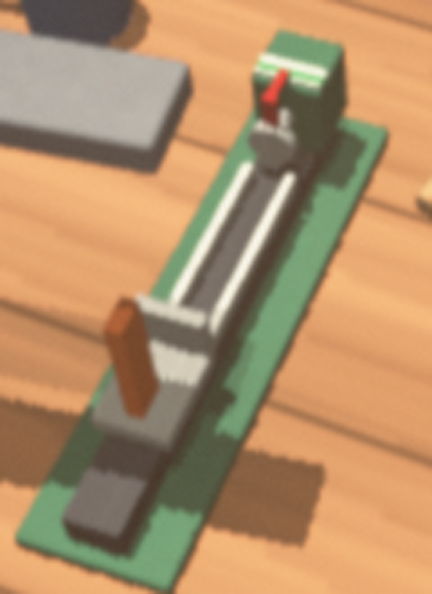

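View pics/s_rack.png

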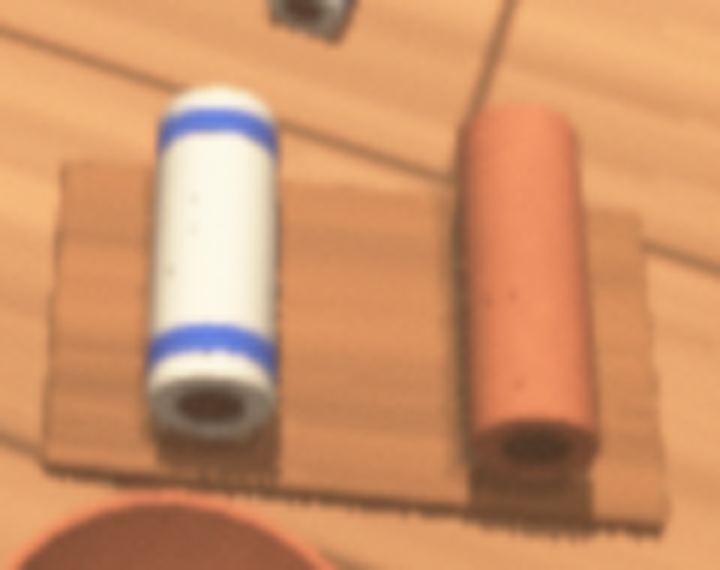

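Run:
```python
from h import *
from scipy.optimize import least_squares
G=[("top",328.7,138.7,280,50,12),("top",340.8,295.8,-90,50,12),("top",384.2,293,-90,-50,12),
("scene",302.8,225.6,-90,50,12),("scene",200,340.8,280,-50,12),("scene",242.2,354.4,280,50,12),
("top",355.3,267,-28,25,100),("top",378.3,265,-28,-25,100),("top",356.7,289.2,-78,25,100),("top",379.7,287,-78,-25,100)]
R=[("top",156.3,219.2,65,110,12),("top",249.2,192,65,-110,12),("top",265,245,-65,-110,12),("top",170.8,273.3,-65,110,12)]
def fit(L,x0):
    def r(p):
        c,s=np.cos(p[2]),np.sin(p[2]); o=[]
        for n,u,v,x,y,z in L:
            q=proj(n,[p[0]+c*x/1e3-s*y/1e3,p[1]+s*x/1e3+c*y/1e3,z/1e3]); o+=[q[0]-u,q[1]-v]
        return o
    f=least_squares(r,x0); print(f.x,np.degrees(f.x[2]),np.array(f.fun).reshape(-1,2).round(1).tolist())
    return f.x
g=fit(G,[.4,0,0]);r=fit(R,[.5,.3,0])
np.save("fit.npy",[g,r])
c,s=np.cos(r[2]),np.sin(r[2])
print("prop place",r[0]+s*.055,r[1]-c*.055)
# prop silhouette ends: top
for u,v in [((390+510)/2/6+150,(105+85)/2/6+180),(231,222)]: print(back("top",u,v,.052))
print("fin top", back("top",310+295/6,130+112/6,.146))
```

```text
[ 0.4571471  -0.08379152  0.07497494] 4.295747794524965 [[-2.0, -0.7], [-0.0, 0.7], [0.8, -0.1], [0.2, -1.8], [-1.5, -2.2], [0.4, -1.5], [-1.4, -2.1], [-0.3, -2.0], [-0.5, 0.1], [0.7, 0.3]]
[0.50991364 0.25124617 0.29441857] 16.868941604622965 [[-0.8, -0.4], [0.6, -0.7], [0.8, 0.2], [-0.5, 0.7]]
prop place 0.5258737308143 0.19861276054784172
[0.58385629 0.21385618 0.052     ]
[0.52568853 0.19965766 0.052     ]
fin top [ 0.65948841 -0.07051032  0.146     ]
```

```bash
cat >> h.py <<'E'
def G2W(g,x,y,z):
    c,s=np.cos(g[2]),np.sin(g[2]); return np.array([g[0]+(c*x-s*y)/1e3,g[1]+(s*x+c*y)/1e3,z/1e3])
def box(g,im,n,x0,x1,y0,y1,z0,z1,k,off,col):
    import itertools
    P=list(itertools.product((x0,x1),(y0,y1),(z0,z1)))
    for a in P:
        for b in P:
            if sum(i!=j for i,j in zip(a,b))==1 and a<b:
                A,B=[tuple(int(t) for t in ((proj(n,G2W(g,*p))-off+.5)*k)) for p in(a,b)]
                cv2.line(im,A,B,col,1)
E
cat > ov.py <<'E'
from h import *
import sys
g,r=np.load("fit.npy")
face=float(sys.argv[1]) if len(sys.argv)>1 else 153
for n,off,w,hh,k in(("top",(310,120),150,185,3.2),("scene",(185,185),135,175,3.4),("top",(140,170),140,120,5),("scene",(335,230),130,110,5)):
    im=cv2.imread(f"pics/{n}0.png")[off[1]:off[1]+hh,off[0]:off[0]+w]
    im=cv2.resize(im,None,fx=k,fy=k,interpolation=cv2.INTER_CUBIC); o=np.array(off)
    if off[1]<186 and off[1]!=170:
        box(g,im,n,-90,280,-50,50,0,12,k,o,(0,0,255));box(g,im,n,-78,-28,-25,25,12,100,k,o,(255,0,0))
        box(g,im,n,4,166,-18,18,52,52,k,o,(255,0,255)); box(g,im,n,face,face+10,-23,23,60,88,k,o,(255,255,0)); box(g,im,n,face+38,face+62,-6,6,57,146,k,o,(0,255,255))
    else:
        box(r,im,n,-65,65,-110,110,0,12,k,o,(0,0,255)); box(r,im,n,-64,64,33,77,52,52,k,o,(255,0,0)); box(r,im,n,-60,60,-77,-33,52,52,k,o,(255,0,0))
    cv2.imwrite(f"pics/ov_{n}_{off[0]}.png",im)
E
python3 ov.py; ls pics
```

```text
ov_scene_185.png
ov_scene_335.png
ov_top_140.png
ov_top_310.png
s_g.png
s_rack.png
scene0.png
t_g1.png
t_g2.png
t_g3.png
t_rack.png
top0.png
```

View pics/ov_top_310.png

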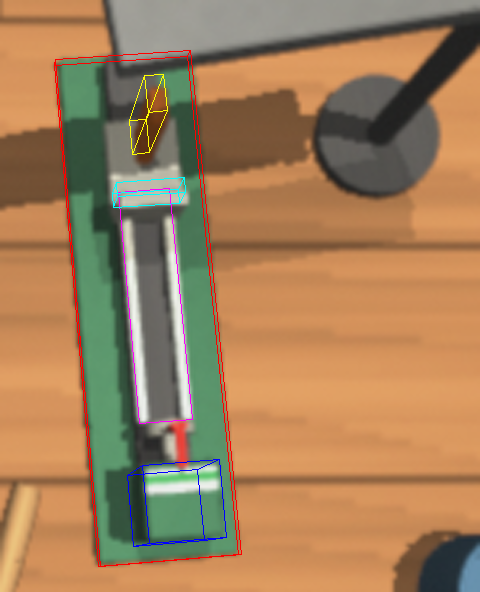

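View pics/ov_scene_185.png

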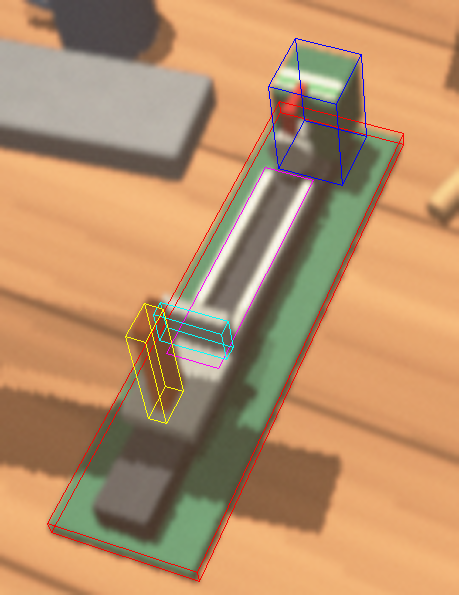

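View pics/ov_top_140.png

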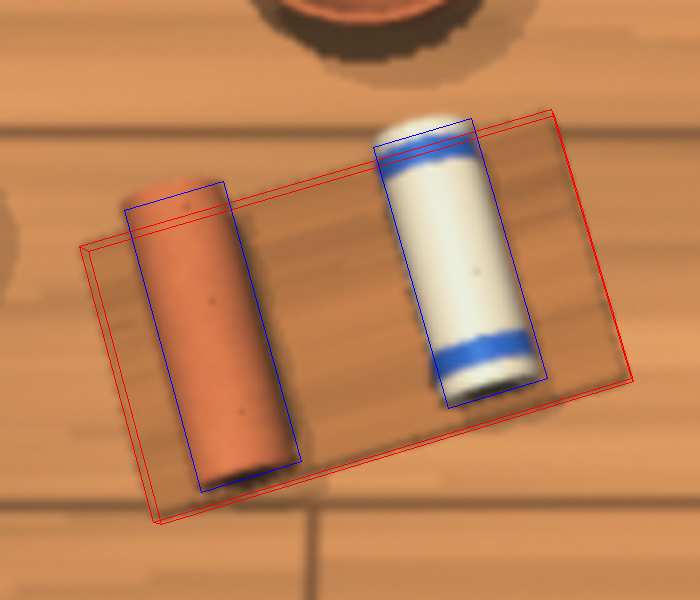

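View pics/ov_scene_335.png

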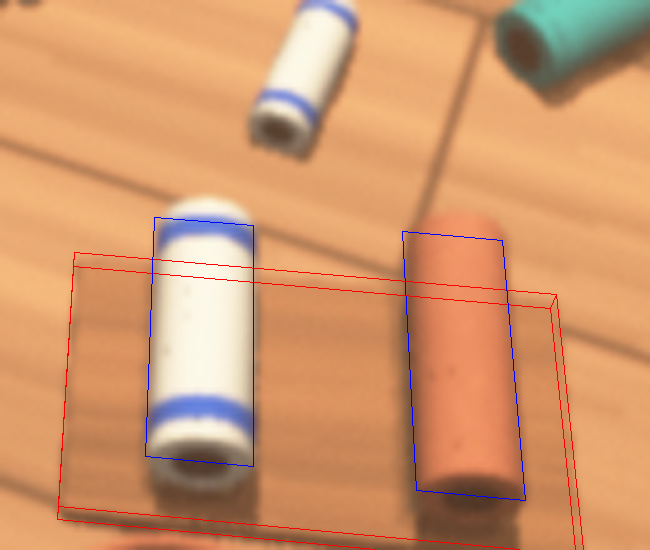

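```bash
cat > fit.py <<'E'
from h import *
from scipy.optimize import least_squares
G=[("top",328.7,138.7,280,50,12),("top",340.8,295.8,-90,50,12),("top",384.2,293,-90,-50,12),
("scene",302.8,225.6,-90,50,12),("scene",200,340.8,280,-50,12),("scene",242.2,354.4,280,50,12),
("top",353.5,252,4,18,52),("top",369.7,250.4,4,-18,52),("top",356.7,289.2,-78,25,100),("top",379.7,287,-78,-25,100)]
R=[("top",156.3,219.2,65,110,12),("top",249.2,192,65,-110,12),("top",265,245,-65,-110,12),("top",170.8,273.3,-65,110,12),
("scene",350.3,282,-65,-110,12),("scene",446.3,290.3,-65,110,12),("scene",347.5,332.5,65,-110,12),("scene",450.3,342.5,65,110,12)]
def pd(n,p,k):
    f,cx,cy,T=cam(n); q=(proj(n,p)-[cx,cy])/f; return q*(1+k*(q@q))*f+[cx,cy]
def r(p,L=None):
    o=[]
    for L,g in((G,p[:3]),(R,p[3:6])):
        for n,u,v,x,y,z in L:
            o+=list(pd(n,G2W(g,x,y,z),p[6+(n=="scene")])-[u,v])
    return o
x0=[.457,-.084,.075,.51,.25,.294,0,0]
for mask in (0,1):
    f=least_squares(lambda p:r(np.r_[p[:6],p[6:]*mask]),x0)
    print(f.cost,f.x.round(4)); print(np.array(f.fun).reshape(-1,2).round(1).tolist())
np.save("fit.npy",[f.x[:3],f.x[3:6]]);np.save("k.npy",f.x[6:])
E
python3 fit.py
```

```text
Traceback (most recent call last):
  File "fit.py", line 18, in <module>
    f=least_squares(lambda p:r(np.r_[p[:6],p[6:]*mask]),x0)
  File "fit.py", line 18, in <lambda>
    f=least_squares(lambda p:r(np.r_[p[:6],p[6:]*mask]),x0)
                             ~^^^^^^^^^^^^^^^^^^^^^^^^^
  File "fit.py", line 14, in r
    o+=list(pd(n,G2W(g,x,y,z),p[6+(n=="scene")])-[u,v])
            ~~^^^^^^^^^^^^^^^^^^^^^^^^^^^^^^^^^^
  File "fit.py", line 9, in pd
    f,cx,cy,T=cam(n); q=(proj(n,p)-[cx,cy])/f; return q*(1+k*(q@q))*f+[cx,cy]
              ~~~^^^
  File "h.py", line 4, in cam
    m=robot.camera_model(n); f=240/np.tan(np.radians(m['fov_y']/2)); return f,m['cx'],m['cy'],m['cam_to_world']
ValueError: time passes only in moves, steps and waits
```

```bash
python3 - <<'E'
s=open('h.py').read()
s=s.replace("def cam(n):","C={}\ndef cam(n):\n    if n not in C: C[n]=cam_(n)\n    return C[n]\ndef cam_(n):")
open('h.py','w').write(s)
E
python3 fit.py
```

```text
16.09833417987466 [ 0.4581 -0.0835  0.0748  0.5118  0.2524  0.293   0.      0.    ]
[[-2.1, -1.1], [-0.2, 0.3], [0.7, -0.6], [0.2, -1.5], [-1.7, -1.8], [0.3, -1.1], [-0.5, -0.7], [-0.3, -0.3], [-0.7, -0.3], [0.5, -0.1], [-1.3, -1.3], [0.2, -1.4], [0.3, -0.5], [-1.1, -0.1], [-0.6, -1.4], [-0.1, -1.1], [-1.1, -0.9], [1.3, -0.9]]
13.584055575136846 [ 0.4581 -0.0836  0.0748  0.5117  0.2534  0.2922 -0.0856 -0.0041]
[[-2.1, -0.6], [-0.2, 0.2], [0.5, -0.7], [0.2, -1.5], [-1.6, -1.8], [0.3, -1.1], [-0.5, -0.7], [-0.3, -0.4], [-0.7, -0.4], [0.4, -0.3], [0.2, -1.0], [-0.1, -1.2], [-0.1, -0.5], [-0.0, -0.5], [-0.2, -1.2], [0.3, -0.9], [-0.6, -0.8], [1.7, -0.8]]
```

```bash
sed -i 's/-\[u,v\])/-[u-.42,v-.42])/' fit.py; python3 fit.py
python3 - <<'E'
from h import *
g,r=np.load("fit.npy")
print("prop",G2W(r,0,-55,52),"yaw",np.degrees(r[2]))
print("trough",G2W(g,66,0,70),np.degrees(g[2]))
def b(u,v,z):
    f,cx,cy,T=cam("top"); return back("top",u-.42,v-.42,z)
c,s=np.cos(r[2]),np.sin(r[2]); 
for nm,u,v in [("prop far edge c",150+448/6,180+82/6),("prop near edge",150+528/6,180+400/6),("bands far L",150+392/6,180+130/6),("bands far R",150+508/6,180+105/6),("near L",150+462/6,180+385/6),("near R",150+582/6,180+360/6),("spare far",150+148/6,180+157/6),("spare near",150+235/6,180+503/6)]:
    p=b(u,v,.060)[:2]-r[:2]; print(nm,(c*p[0]+s*p[1])*1e3,(-s*p[0]+c*p[1])*1e3)
E
```

```text
9.764311637465157 [ 0.4586 -0.083   0.0721  0.512   0.2522  0.2932  0.      0.    ]
[[-1.5, -1.0], [-0.1, 0.4], [0.8, -0.3], [0.8, -0.8], [-1.5, -1.2], [0.4, -0.4], [-0.3, -0.5], [-0.1, -0.2], [-0.6, -0.2], [0.6, 0.1], [-0.8, -0.9], [0.6, -1.1], [0.8, -0.2], [-0.6, 0.2], [-0.3, -0.9], [0.2, -0.6], [-0.8, -0.4], [1.6, -0.5]]
8.138241110057614 [ 0.4589 -0.0832  0.0714  0.5121  0.2534  0.2919 -0.0669 -0.0345]
[[-1.4, -0.7], [-0.1, 0.2], [0.7, -0.5], [0.7, -0.8], [-1.1, -1.6], [0.5, -0.7], [-0.2, -0.6], [-0.1, -0.3], [-0.6, -0.4], [0.6, -0.1], [0.2, -0.9], [0.3, -1.0], [0.3, -0.2], [0.0, -0.2], [0.2, -0.7], [0.3, -0.5], [-0.3, -0.4], [1.4, -0.7]]
prop [0.52795312 0.2007599  0.052     ] yaw 16.72333242564918
trough [ 0.5247081  -0.07847424  0.07      ] 4.089219087957476
prop far edge c 61.071259603562424 -59.33574692336814
prop near edge -58.98078561272555 -55.47699998969763
bands far L 49.70624070388263 -35.37187889257184
bands far R 46.68160877873989 -77.72231243752692
near L -47.0010120789202 -34.55571631918411
near R -50.683931057050216 -77.74426338450417
spare far 65.07756294151464 50.53641668620503
spare near -64.3853274341603 52.88621336981989
```

```bash
cat > goto.py <<'E'
from h import *
from scipy.spatial.transform import Rotation as Ro
g,r=np.load("fit.npy")
g[2]=(g[2]+.0735)/2
# plan(target pos, tool x-yaw deg, lean deg toward robot along gauge)
def Rt(xyaw,zdir=(0,0,-1)):
    z=np.array(zdir,float);z/=np.linalg.norm(z); a=np.radians(xyaw); x=np.array([np.cos(a),np.sin(a),0]); x-=z*(x@z); x/=np.linalg.norm(x)
    return Ro.from_matrix(np.c_[x,np.cross(z,x),z])
def plan(p,R,cmd=None):
    s=robot.read_state()
    R0=Ro.from_quat(s['ee_rot']); p0=s['eef_pos']
    d=R0.inv().apply(np.array(p)-p0)*100; w=(R0.inv()*R).as_rotvec()
    d2=R.inv().apply(np.array(p)-p0)*100
    print("t",s['t'],"pos",p0.round(4),"F",s['force'].round(1),"gap",round(s['finger_gap'],3))
    print("shift cm (current axes)",d.round(2)," (target axes)",d2.round(2)," rot",w.round(4), "n>=",np.abs(d).max()/6.25)
E
python3 -c "
from goto import *
print(g,r)
plan([.5272,.2003,.20],Rt(-73.3))
plan([.5272,.2003,.031],Rt(-73.3))"
```

```text
[ 0.45887612 -0.08318068  0.07243517] [0.51212684 0.2534337  0.29187721]
t 0.1 pos [ 0.1839 -0.5443  0.2305] F [ 0.   0.5 -1.1] gap 1.001
shift cm (current axes) [-59.55 -56.35   3.16]  (target axes) [-61.45 -54.28   3.05]  rot [-0.0001  0.0016  0.0343] n>= 9.527925683449789
t 0.1 pos [ 0.1839 -0.5443  0.2305] F [ 0.   0.5 -1.1] gap 1.001
shift cm (current axes) [-59.52 -56.35  20.06]  (target axes) [-61.45 -54.28  19.95]  rot [-0.0001  0.0016  0.0343] n>= 9.523547577198043
```

jog_arm(moves="0 0.002 0.034 0 0 0 0; 0 0 0 -4 -3.5 0 0; 0 0 0 -4 -3.5 0 0; 0 0 0 -4 -3.5 0 0; 0 0 0 -4 -3.5 0 0; 0 0 0 -4 -3.5 0 0; 0 0 0 -4 -3.5 0 0; 0 0 0 -4 -3.5 0 0; 0 0 0 -4 -3.5 0 0; 0 0 0 -4 -3.5 0 0; 0 0 0 -4 -3.5 0 0; 0 0 0 -4 -3.5 0 0")

```text
t: 1.6
eef_pos: [0.4266, -0.011, 0.2306]
ee_rot: [0.802, -0.597, 0.001, 0.001]
force: [-0.2, -1.4, 0.1]
finger_gap: 1.0
```

```bash
python3 -c "
from goto import *
plan([.5272,.2003,.15],Rt(-73.3))"
```

```text
t 1.6 pos [ 0.4266 -0.011   0.2306] F [-0.2 -1.4  0.1] gap 1.0
shift cm (current axes) [-17.38 -15.68   8.02]  (target axes) [-17.35 -15.7    8.06]  rot [-0.0007 -0.0027 -0.0007] n>= 2.7805646829510096
```

jog_arm(moves="0 0 0 -4.3 -3.9 0.5 0; 0 0 0 -4.3 -3.9 1.5 0; 0 0 0 -4.3 -3.9 2 0; 0 0 0 -4.4 -4 2 0; 0 0 0 0 0 2 0; 0 0 0 0 0 0 0; 0 0 0 0 0 0 0")

```text
t: 2.48
eef_pos: [0.5269, 0.1975, 0.1508]
ee_rot: [0.802, -0.597, 0.001, 0.0]
force: [0.1, 0.1, -0.0]
finger_gap: 1.001
```

```bash
python3 -c "
from goto import *
cv2.imwrite('pics/top1.png',robot.snapshot('top'));cv2.imwrite('pics/scene1.png',robot.snapshot('scene'))
plan([.5272,.2003,.031],Rt(-73.3))"
```

```text
t 2.575 pos [0.5273 0.1973 0.1514] F [0.1 1.  0.4] gap 1.002
shift cm (current axes) [-0.32 -0.05 12.04]  (target axes) [-0.29 -0.08 12.04]  rot [-0.0022 -0.0023 -0.001 ] n>= 1.9262581168843236
```

View pics/scene1.png

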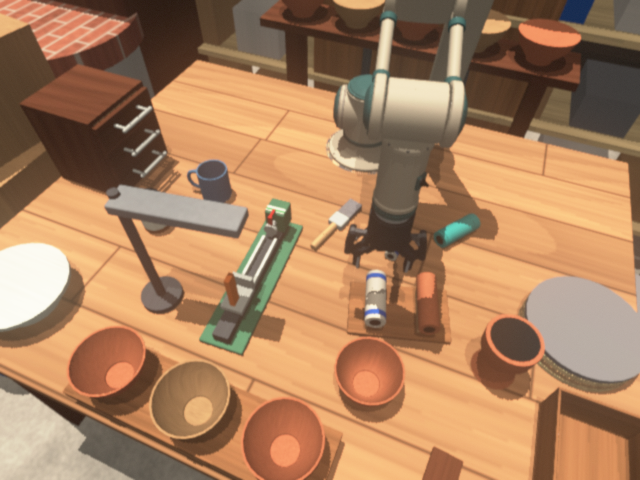

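View pics/top1.png

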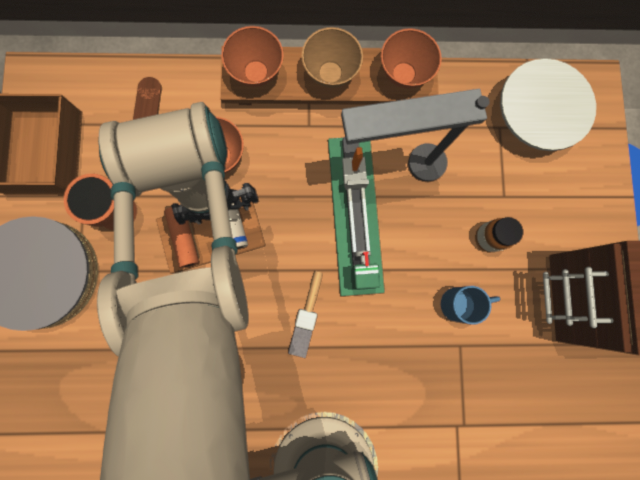

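The open fingers straddle the prop: the tips are near (185,213) and (250,195) in the top picture. I'll check that against the calibration.

```bash
python3 -c "
from goto import *
k=5;o=(150,150)
for n,o,w,h in(('top',(150,160),140,110),('scene',(320,200),140,140)):
    im=cv2.imread(f'pics/{n}1.png'); 
    im=cv2.resize(im[o[1]:o[1]+h,o[0]:o[0]+w],None,fx=4.2,fy=4.2,interpolation=cv2.INTER_CUBIC)
    s=robot.read_state();R=Ro.from_quat(s['ee_rot'])
    for dx in(-.0425,0,.0425):
        for dz in(-.03,-.013,0):
            q=(proj(n,s['eef_pos']+R.apply([dx,0,dz]))-o+.5)*4.2
            cv2.circle(im,tuple(int(t) for t in q),3,(0,0,255),1)
    cv2.imwrite(f'pics/chk_{n}.png',im)
"
```

```text
(no output)
```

View pics/chk_top.png

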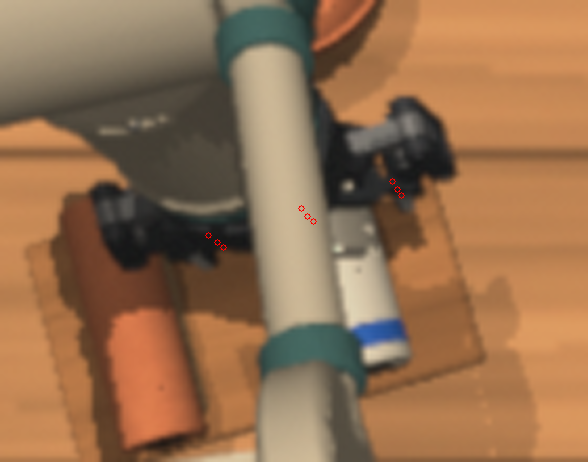

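View pics/chk_scene.png

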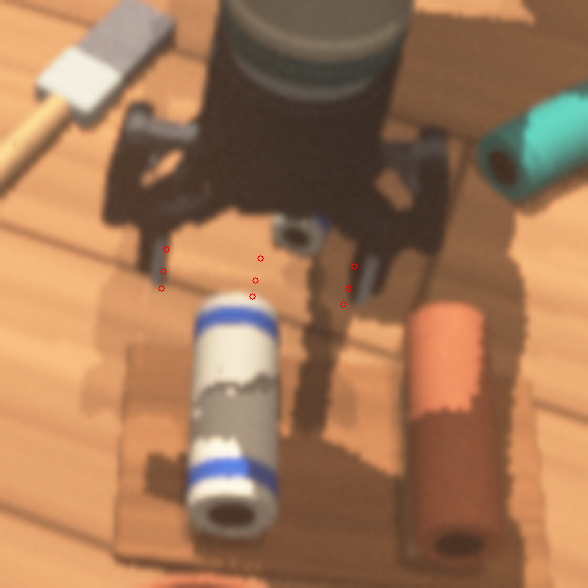

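jog_arm(moves="0 0 0 -0.25 -0.05 3 0; 0 0 0 0 0 3 0; 0 0 0 0 0 3 0; 0 0 0 0 0 2 0; 0 0 0 0 0 1 0; 0 0 0 0 0 0 0; 0 0 0 0 0 0 0")

```text
t: 3.45
eef_pos: [0.5275, 0.2002, 0.0313]
ee_rot: [0.802, -0.597, 0.002, -0.0]
force: [0.7, -0.1, 0.4]
finger_gap: 1.002
```

```bash
python3 -c "
from goto import *
cv2.imwrite('pics/scene2.png',cv2.resize(robot.snapshot('scene')[220:360,320:470],None,fx=4,fy=4))
plan([.5272,.2003,.031],Rt(-73.3))"
```

```text
t 3.5 pos [0.5274 0.2003 0.0313] F [-0.1 -0.1  0.1] gap 0.998
shift cm (current axes) [-0.01  0.02  0.02]  (target axes) [-0.01  0.02  0.03]  rot [-0.0023 -0.0022  0.0001] n>= 0.003991765131663435
```

View pics/scene2.png

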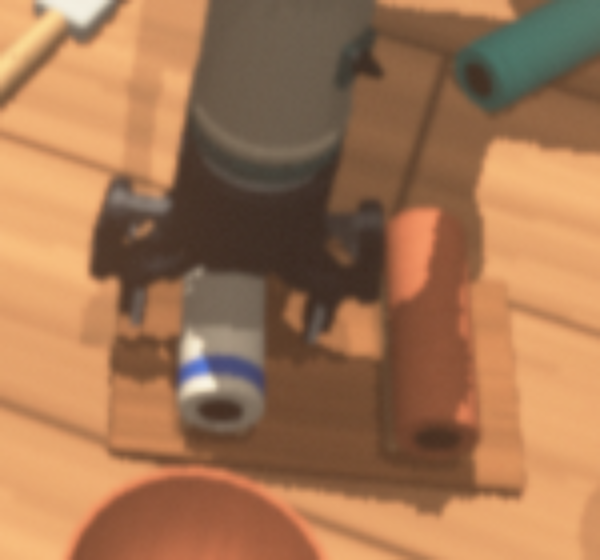

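Fingers at x = 137 and 310 sit evenly about the prop at 222, and the spare is clear. Closing.

jog_arm(moves="0 0 0 0 0 0 1; 0 0 0 0 0 0 1; 0 0 0 0 0 0 1; 0 0 0 0 0 0 1; 0 0 0 0 0 0 1; 0 0 0 0 0 0 1; 0 0 0 0 0 0 1; 0 0 0 0 0 0 1", force=50)

```text
t: 4.5
eef_pos: [0.5271, 0.1994, 0.0308]
ee_rot: [0.803, -0.597, 0.002, 0.001]
force: [0.4, -3.5, 5.8]
finger_gap: 0.5
```

jog_arm(moves="0 0 0 0 0 -1 1; 0 0 0 0 0 -2 1; 0 0 0 0 0 -3 1; 0 0 0 0 0 -3 1; 0 0 0 0 0 -3 1; 0 0 0 0 0 0 1")

```text
t: 5.25
eef_pos: [0.5278, 0.2013, 0.1521]
ee_rot: [0.802, -0.597, 0.002, -0.002]
force: [1.0, 1.0, -3.0]
finger_gap: 0.504
```

```bash
python3 -c "
from goto import *
cv2.imwrite('pics/scene3.png',cv2.resize(robot.snapshot('scene')[190:360,300:480],None,fx=4,fy=4)[:600])
p=G2W(g,66,0,150);print(p)
plan(p,Rt(-90+np.degrees(g[2])))"
```

```text
[ 0.52470305 -0.07840414  0.15      ]
t 5.3 pos [0.5264 0.2008 0.1503] F [ 0.1  0.1 -4.2] gap 0.504
shift cm (current axes) [26.69  8.2   0.06]  (target axes) [27.84  2.19  0.03]  rot [-0.0012 -0.0014  0.2195] n>= 4.270702429521706
```

View pics/scene3.png

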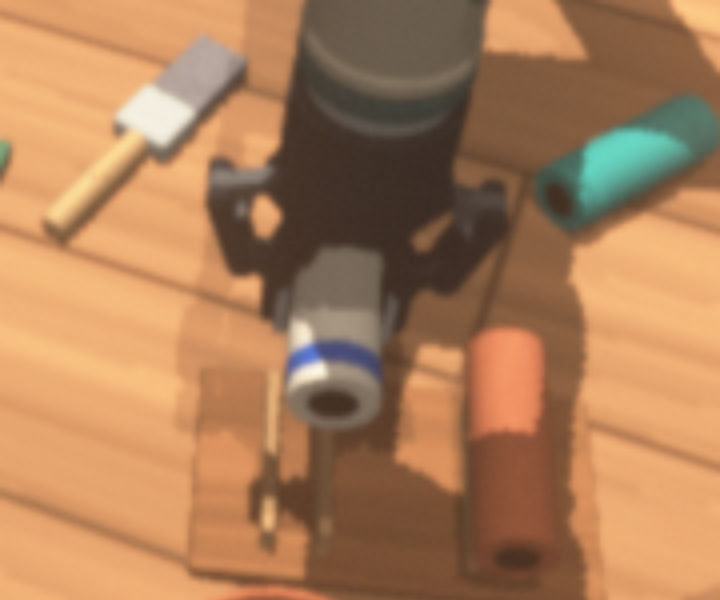

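jog_arm(moves="0 0 0.11 0 0 0 1; 0 0 0.11 0 0 0 1; 0 0 0 4 0.4 0 1; 0 0 0 4 0.4 0 1; 0 0 0 4 0.4 0 1; 0 0 0 4 0.3 0 1; 0 0 0 4 0.3 0 1; 0 0 0 4 0.3 0 1; 0 0 0 3.8 0.1 0 1; 0 0 0 0 0 0 1; 0 0 0 0 0 0 1; 0 0 0 0 0 0 1")

```text
t: 6.8
eef_pos: [0.5239, -0.0772, 0.1499]
ee_rot: [0.732, -0.681, -0.0, 0.001]
force: [0.3, -0.2, -2.8]
finger_gap: 0.5
```

```bash
python3 -c "
from goto import *
cv2.imwrite('pics/scene4.png',cv2.resize(robot.snapshot('scene')[180:355,180:340],None,fx=3.4,fy=3.4))
cv2.imwrite('pics/top4.png',cv2.resize(robot.snapshot('top')[130:300,300:420],None,fx=3.5,fy=3.5))
p=G2W(g,66,0,49);
plan(p,Rt(-90+np.degrees(g[2])))"
```

```text
t 6.9 pos [ 0.5242 -0.0774  0.1504] F [ 0.6  0.1 -3.2] gap 0.499
shift cm (current axes) [ 0.09 -0.04 10.14]  (target axes) [ 0.1  -0.04 10.14]  rot [ 0.0001 -0.0015  0.0007] n>= 1.6223380160968914
```

View pics/scene4.png

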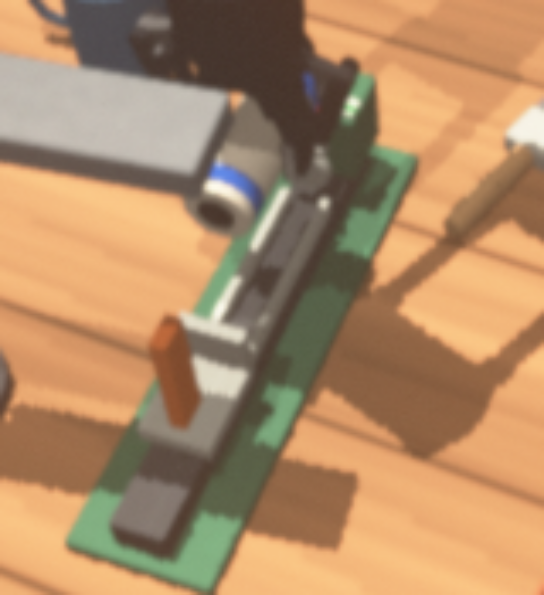

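View pics/top4.png

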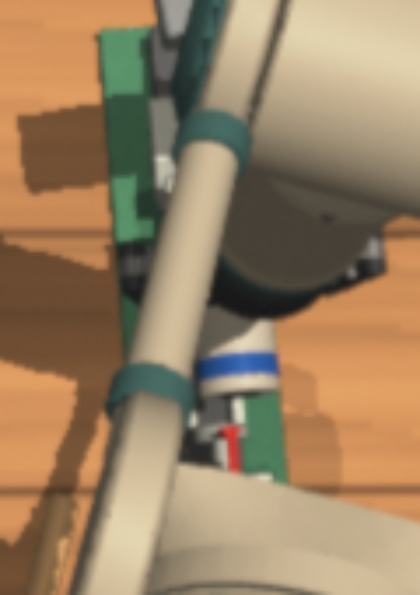

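```bash
python3 -c "
from goto import *
cv2.imwrite('pics/scene5.png',robot.snapshot('scene'));cv2.imwrite('pics/top5.png',robot.snapshot('top'))
print(robot.read_state()['q'])
for c in [(160,30),(215,30),(160,-205),(215,-205)]:
  for z in(290,322): print(c,z,proj('top',G2W(g,*c,z)).round(),proj('scene',G2W(g,*c,z)).round(),G2W(g,*c,z).round(3))
"
```

```text
[-0.27723865  0.26793246  1.72846149 -0.00177124  1.14417432  1.22135344]
(160, 30) 290 [354. 144.] [241. 218.] [ 0.616 -0.042  0.29 ]
(160, 30) 322 [356. 137.] [239. 205.] [ 0.616 -0.042  0.322]
(215, 30) 290 [351. 113.] [227. 242.] [ 0.671 -0.038  0.29 ]
(215, 30) 322 [353. 105.] [224. 229.] [ 0.671 -0.038  0.322]
(160, -205) 290 [490. 135.] [123. 187.] [ 0.633 -0.276  0.29 ]
(160, -205) 322 [498. 128.] [117. 174.] [ 0.633 -0.276  0.322]
(215, -205) 290 [486. 105.] [105. 208.] [ 0.688 -0.272  0.29 ]
(215, -205) 322 [494.  96.] [ 98. 195.] [ 0.688 -0.272  0.322]
```

View pics/scene5.png

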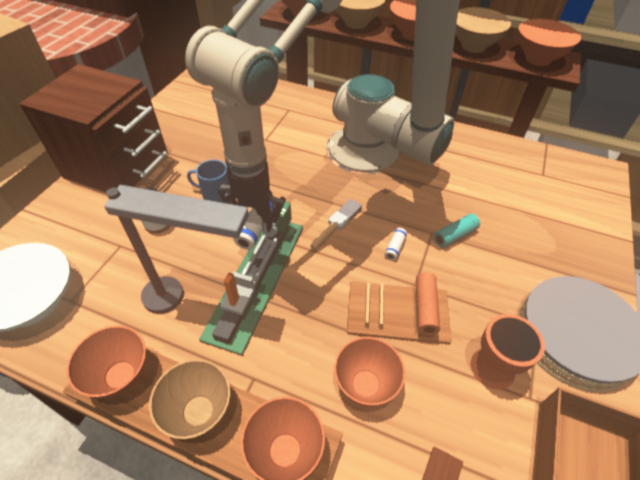

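View pics/top5.png

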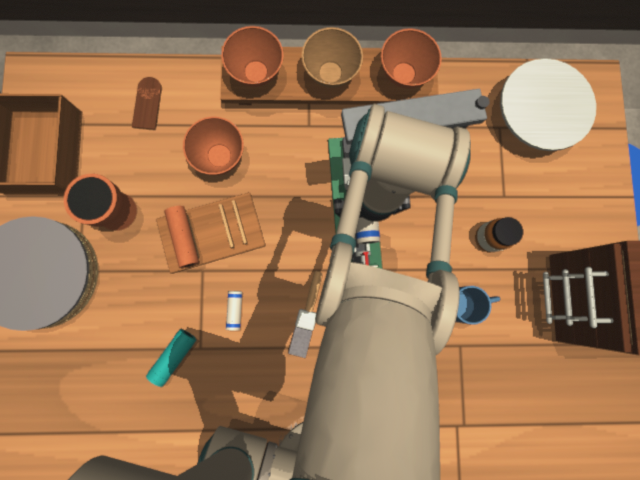

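```bash
python3 -c "
from goto import *
for z in(.35,.4,.45,.5): print(z,proj('scene',[.524,-.077,z]).round(),proj('top',[.524,-.077,z]).round(), [back('top',u,v,z).round(3)[:2].tolist() for u,v in((372,110),(468,130),(412,150))])
"
```

```text
0.35 [245. 154.] [383. 189.] [[0.65, -0.064], [0.618, -0.214], [0.585, -0.125]]
0.4 [241. 130.] [389. 180.] [[0.627, -0.055], [0.598, -0.194], [0.568, -0.111]]
0.45 [237. 104.] [397. 169.] [[0.605, -0.047], [0.578, -0.174], [0.55, -0.098]]
0.5 [233.  75.] [406. 157.] [[0.582, -0.038], [0.558, -0.154], [0.532, -0.085]]
```

jog_arm(moves="0 0 0 0.1 -0.3 2 1; 0 0 0 0 0 3 1; 0 0 0 0 0 2.5 1; 0 0 0 0 0 1.5 1; 0 0 0 0 0 0.6 1; 0 0 0 0 0 0 1; 0 0 0 0 0 0 1")

```text
t: 7.88
eef_pos: [0.5284, -0.0796, 0.0556]
ee_rot: [0.732, -0.681, 0.002, 0.0]
force: [-0.3, 0.3, -4.4]
finger_gap: 0.498
```

```bash
cat > pic.py <<'E'
from goto import *
import sys
t=sys.argv[1]
cv2.imwrite(f'pics/s{t}.png',robot.snapshot('scene'));cv2.imwrite(f'pics/t{t}.png',robot.snapshot('top'))
a=cv2.imread(f'pics/s{t}.png')[185:350,195:310];b=cv2.imread(f'pics/t{t}.png')[130:300,310:410]
a=cv2.resize(a,None,fx=3.5,fy=3.5,interpolation=cv2.INTER_CUBIC);b=cv2.resize(b,None,fx=3.5,fy=3.5,interpolation=cv2.INTER_CUBIC)
h=max(len(a),len(b)); o=np.zeros((h,a.shape[1]+b.shape[1],3),np.uint8);o[:len(a),:a.shape[1]]=a;o[:len(b),a.shape[1]:]=b
cv2.imwrite(f'pics/c{t}.png',o)
E
python3 pic.py 6; python3 -c "
from goto import *
plan(G2W(g,69,0,49),Rt(-90+np.degrees(g[2])))"
```

```text
t 7.975 pos [ 0.5282 -0.0796  0.0555] F [-0.8 -0.4 -3.1] gap 0.497
shift cm (current axes) [-0.15  0.05  0.65]  (target axes) [-0.15  0.04  0.65]  rot [-0.0021 -0.0027 -0.0006] n>= 0.10431666953936494
```

View pics/c6.png

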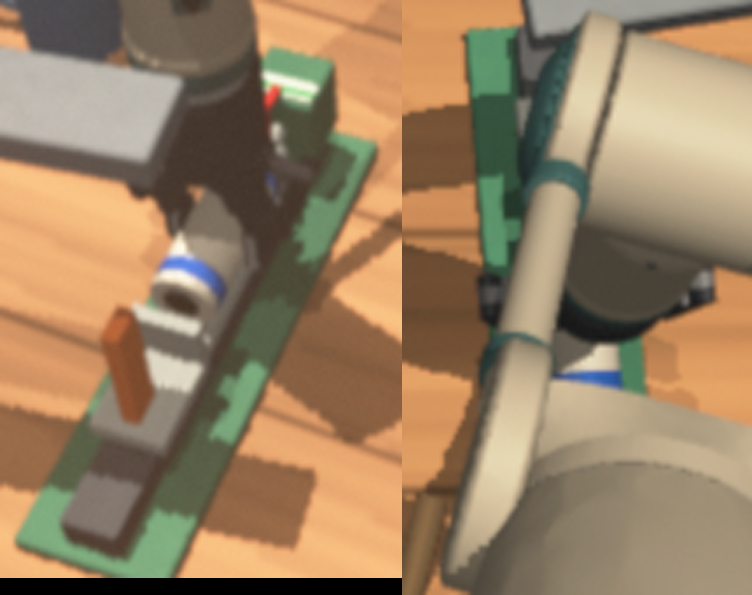

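jog_arm(moves="0 0 0 -0.12 0 0.2 1; 0 0 0 0 0 0.2 1; 0 0 0 0 0 0.1 1; 0 0 0 0 0 0 1")

```text
t: 8.48
eef_pos: [0.5276, -0.0784, 0.0499]
ee_rot: [0.732, -0.681, 0.001, 0.001]
force: [-1.3, -1.4, -0.4]
finger_gap: 0.5
```

jog_arm(moves="0 0 0 0 0 0.1 1; 0 0 0 0 0 0.1 1; 0 0 0 0 0 0 1")

```text
t: 8.85
eef_pos: [0.528, -0.079, 0.0492]
ee_rot: [0.732, -0.681, 0.002, 0.001]
force: [-3.1, -1.3, 9.2]
finger_gap: 0.501
```

The prop touched down at TCP height 0.049, which is where it should seat. Releasing.

jog_arm(moves="0 0 0 0 0 0 0.8; 0 0 0 0 0 0 0.4; 0 0 0 0 0 0 0; 0 0 0 0 0 0 0; 0 0 0 0 0 0 0; 0 0 0 0 0 0 0; 0 0 0 0 0 0 0")

```text
t: 9.72
eef_pos: [0.5275, -0.0782, 0.0476]
ee_rot: [0.732, -0.681, 0.001, 0.001]
force: [-0.6, -0.2, 0.4]
finger_gap: 1.005
```

jog_arm(moves="0 0 0 0 0 -1 0; 0 0 0 0 0 -2 0; 0 0 0 0 0 -3 0; 0 0 0 0 0 -3 0; 0 0 0 0 0 -3 0; 0 0 0 0 0 -2 0; 0 0 0 0 0 0 0")

```text
t: 10.6
eef_pos: [0.5286, -0.0783, 0.1899]
ee_rot: [0.732, -0.681, 0.003, -0.001]
force: [-0.3, -0.4, -0.8]
finger_gap: 0.998
```

```bash
python3 pic.py 7; python3 -c "
from goto import *
a=np.radians(42); c,s=np.cos(g[2]),np.sin(g[2])
zd=(np.sin(a)*c,np.sin(a)*s,-np.cos(a))
p=G2W(g,200,0,120)+.019*np.array(zd)-.10*np.array(zd)
print(p)
plan(p,Rt(-90+np.degrees(g[2]),zd)); print(robot.read_state()['q'])"
```

```text
[ 0.60429422 -0.07262884  0.18019473]
t 10.7 pos [ 0.527  -0.0779  0.1875] F [-0.9  0.2  0.4] gap 0.998
shift cm (current axes) [ 0.03 -7.74  0.73]  (target axes) [ 0.04 -5.27  5.72]  rot [ 7.329e-01 -2.100e-03  1.000e-04] n>= 1.2388065114802962
[-0.27610914  0.24149146  1.66633361 -0.00185692  1.23299898  1.22352137]
```

View pics/c7.png

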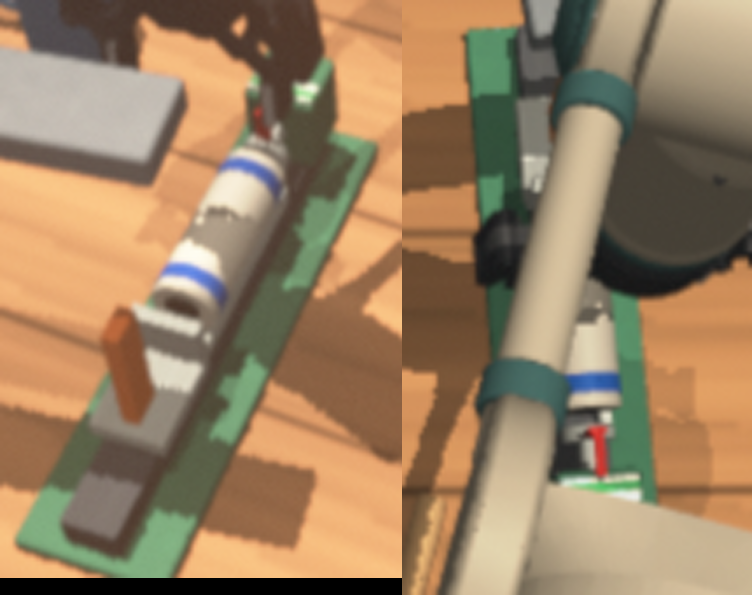

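jog_arm(moves="0.12 0 0 0 0 0 0; 0.12 0 0 0 0 0 0; 0.12 0 0 0 0 0 0; 0.12 0 0 0 0 0 0; 0.12 0 0 0 0 0 0; 0.133 0 0 0 0 0 0; 0 0 0 0 0 0 0; 0 0 0 0 0 0 0")

```text
t: 11.7
eef_pos: [0.5288, -0.0743, 0.1874]
ee_rot: [0.692, -0.639, 0.225, -0.249]
force: [-0.8, -0.9, 0.9]
finger_gap: 0.998
```

```bash
python3 pic.py 8
cat > fin.py <<'E'
from goto import *
import sys
def fin(lean,x,back_,y=0,z=120):
    a=np.radians(lean); c,s=np.cos(g[2]),np.sin(g[2])
    zd=np.array((np.sin(a)*c,np.sin(a)*s,-np.cos(a)))
    p=G2W(g,x,y,z)+(.019-back_)*zd
    plan(p,Rt(-90+np.degrees(g[2]),zd)); 
    st=robot.read_state(); d=st['eef_pos']-.019*Ro.from_quat(st['ee_rot']).as_matrix()[:,2]-G2W(g,0,0,0); print("grasp pt gauge mm",1e3*(c*d[0]+s*d[1]),1e3*(c*d[1]-s*d[0]),1e3*d[2],"q",st['q'].round(3))
    F=st['force'];print("F along gauge",c*F[0]+s*F[1])
if __name__=="__main__": fin(*map(float,sys.argv[1:]))
E
python3 fin.py 42 200 .1
```

```text
t 11.8 pos [ 0.5295 -0.0743  0.188 ] F [ 0.7 -1.3 -0.1] gap 0.999
shift cm (current axes) [ 0.46 -5.29  5.33]  (target axes) [ 0.38 -5.04  5.58]  rot [0.0473 0.0108 0.0038] n>= 0.8526602683947293
grasp pt gauge mm 59.029163663134405 3.5769191936955824 202.65743099713472 q [-5.290e-01  2.000e-03  2.197e+00  8.500e-01  5.110e-01  2.940e-01]
F along gauge 0.5875737764400226
```

View pics/s8.png

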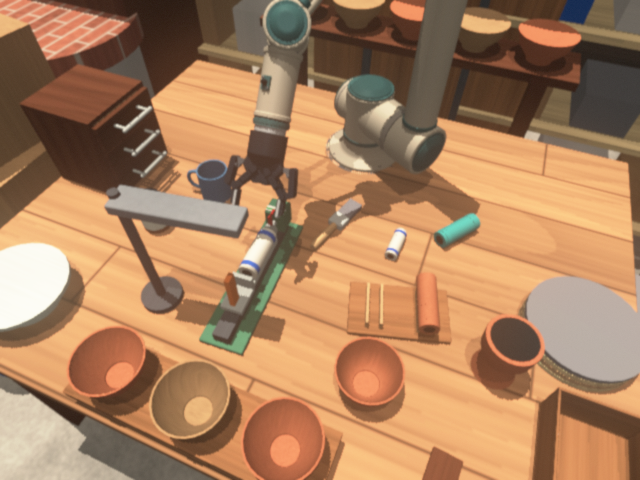

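jog_arm(moves="0.047 0.011 0 0.1 -1 0 0; 0 0 0 0.1 -1 0.8 0; 0 0 0 0.1 -1 1.2 0; 0 0 0 0.1 -1 1.5 0; 0 0 0 0 -1 1.5 0; 0 0 0 0 0 0.5 0; 0 0 0 0 0 0 0; 0 0 0 0 0 0 0")

```text
t: 12.8
eef_pos: [0.6024, -0.0723, 0.1794]
ee_rot: [0.684, -0.635, 0.244, -0.262]
force: [0.9, 1.1, 0.4]
finger_gap: 0.998
```

```bash
python3 pic.py 9; python3 fin.py 42 200 0; python3 -c "
from goto import *
p=back('top',358.8,148.3,.146)-G2W(g,0,0,0);c,s=np.cos(g[2]),np.sin(g[2]);print('fin',c*p[0]+s*p[1],c*p[1]-s*p[0])
p=back('scene',195+120/3.6-.42,190+304/3.6-.42,.146)-G2W(g,0,0,0);print('fin',c*p[0]+s*p[1],c*p[1]-s*p[0])
"
```

```text
t 12.9 pos [ 0.6025 -0.0724  0.1798] F [ 0.7 -0.5  0.4] gap 0.999
shift cm (current axes) [ 0.03 -0.16 10.09]  (target axes) [ 0.04 -0.16 10.09]  rot [ 0.0001 -0.0001  0.0024] n>= 1.6146130076792213
grasp pt gauge mm 131.28683268604294 0.35567812932767173 193.92280637887106 q [-0.434  0.118  2.132  0.994  0.397  0.221]
F along gauge 0.6198287432657686
fin 0.20182138322457327 -0.0012086914536999019
fin 0.18911864276359966 -0.004121493733817304
```

View pics/c9.png

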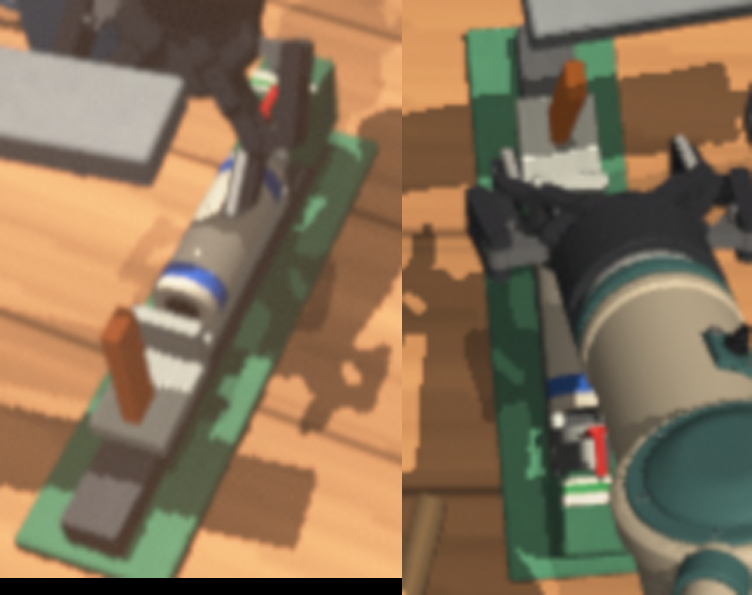

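View pics/t9.png

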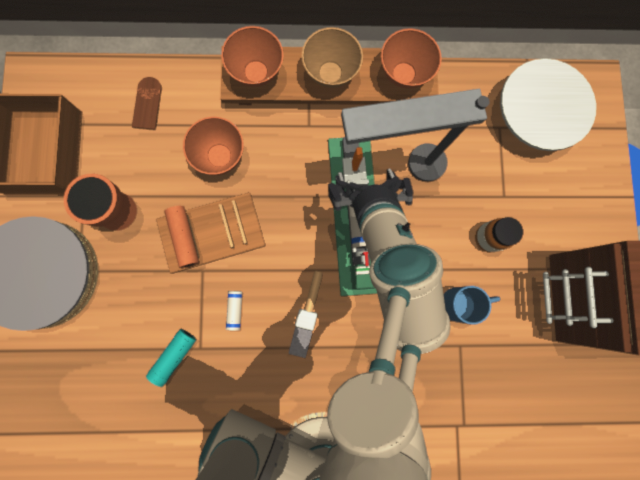

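jog_arm(moves="0 0 0 0.15 -0.2 2.5 0; 0 0 0 0 0 2.5 0; 0 0 0 0 0 2.5 0; 0 0 0 0 0 1.5 0; 0 0 0 0 0 1.1 0; 0 0 0 0 0 0 0; 0 0 0 0 0 0 0")

```text
t: 13.78
eef_pos: [0.6716, -0.069, 0.1064]
ee_rot: [0.684, -0.635, 0.245, -0.262]
force: [-0.4, -0.3, -0.0]
finger_gap: 1.001
```

```bash
python3 pic.py 10; python3 fin.py 42 200 0 -1
```

```text
t 13.875 pos [ 0.6717 -0.0691  0.1066] F [0.7 0.3 0.6] gap 0.998
shift cm (current axes) [-0.03  0.09  0.02]  (target axes) [-0.03  0.09  0.02]  rot [-0.0006 -0.0004  0.0027] n>= 0.014661220718398402
grasp pt gauge mm 200.55844879434449 -1.3088811528827182 120.73375924539306 q [-0.359  0.322  2.1    1.46   0.285 -0.216]
F along gauge 0.7212331522321735
```

View pics/c10.png

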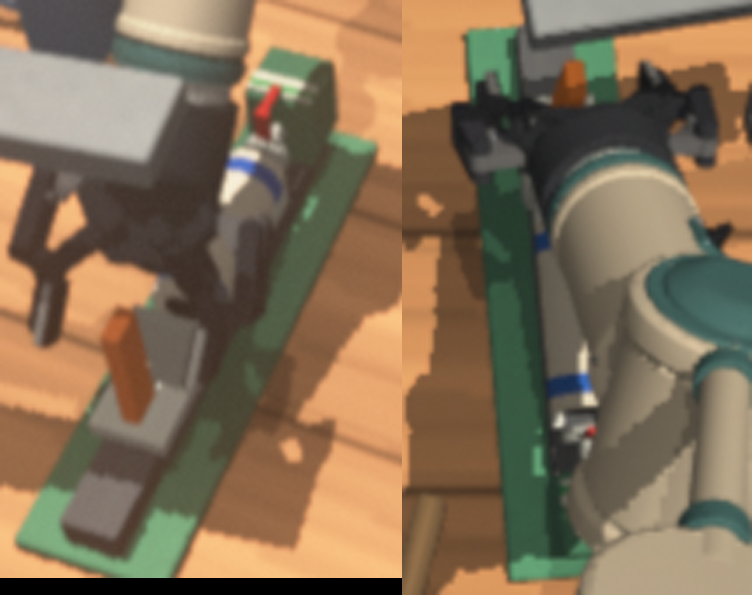

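jog_arm(moves="0 0 0 0 0 0 0.5; 0 0 0 0 0 0 0.8; 0 0 0 0 0 0 1; 0 0 0 0 0 0 1; 0 0 0 0 0 0 1; 0 0 0 0 0 0 1; 0 0 0 0 0 0 1; 0 0 0 0 0 0 1; 0 0 0 0 0 0 1", force=40)

```text
t: 15.0
eef_pos: [0.6719, -0.0699, 0.106]
ee_rot: [0.684, -0.635, 0.245, -0.261]
force: [-2.0, -4.3, 2.2]
finger_gap: 0.136
```

```bash
python3 pic.py 11; python3 fin.py 42 200 0 -1
```

```text
t 15.1 pos [ 0.6719 -0.0699  0.106 ] F [-1.  -4.8  0.8] gap 0.133
shift cm (current axes) [-0.12  0.06 -0.04]  (target axes) [-0.12  0.06 -0.04]  rot [ 0.0002 -0.002   0.0018] n>= 0.01944563018378179
grasp pt gauge mm 200.73279219998037 -2.1766007111281778 120.11926934179453 q [-0.359  0.324  2.1    1.46   0.284 -0.217]
F along gauge -1.3938732686173856
```

View pics/c11.png

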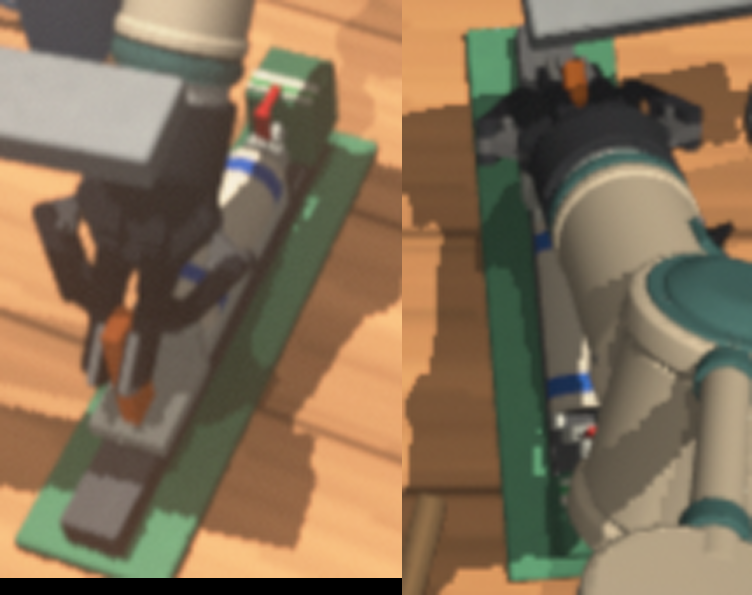

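The fin is gripped: opening 0.133 × 85 mm ≈ 11.5 mm, against a 12 mm fin. Drawing it now, slowly.

jog_arm(moves="0 0 0 0 0 0 1; 0 0 0 0 0.22 -0.2 1; 0 0 0 0 0.22 -0.2 1; 0 0 0 0 0.22 -0.2 1; 0 0 0 0 0.22 -0.2 1; 0 0 0 0 0.22 -0.2 1", force=60)

```text
t: 15.85
eef_pos: [0.6589, -0.0708, 0.1061]
ee_rot: [0.684, -0.635, 0.245, -0.262]
force: [10.2, -3.3, -7.9]
finger_gap: 0.134
```

```bash
python3 pic.py 12; python3 fin.py 42 185 0 -2
```

```text
t 15.95 pos [ 0.6586 -0.0708  0.1061] F [ 7.3 -4.6 -6.1] gap 0.128
shift cm (current axes) [-0.01  0.19 -0.14]  (target axes) [-0.01  0.19 -0.14]  rot [-0.0007 -0.0009  0.0019] n>= 0.030364572585281194
grasp pt gauge mm 187.33606449035807 -2.0994506196173512 120.22277598603887 q [-0.374  0.309  2.127  1.498  0.293 -0.267]
F along gauge 6.969075439994796
```

View pics/c12.png

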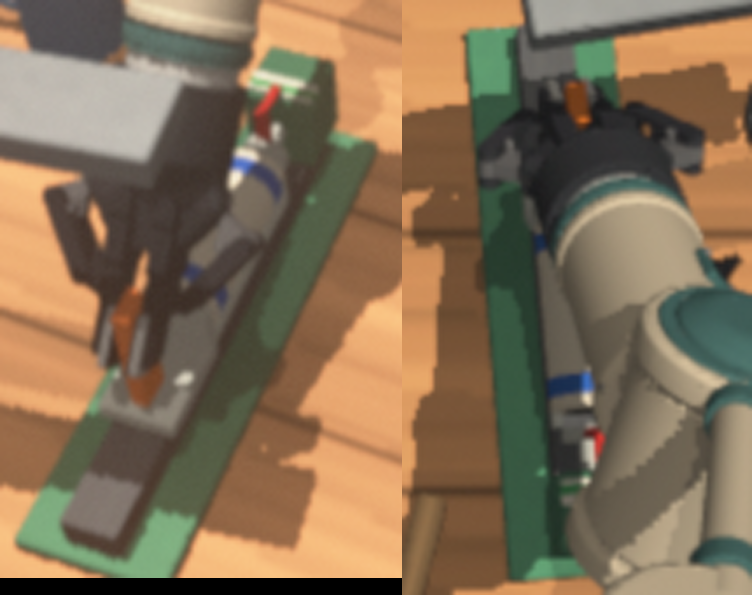

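jog_arm(moves="0 0 0 0 0.22 -0.2 1; 0 0 0 0 0.22 -0.2 1; 0 0 0 0 0 0 1; 0 0 0 0 0 0 1")

```text
t: 16.45
eef_pos: [0.6528, -0.0712, 0.1061]
ee_rot: [0.684, -0.635, 0.245, -0.262]
force: [9.5, -4.3, -7.1]
finger_gap: 0.135
```

jog_arm(moves="0 0 0 0 0.15 -0.13 1; 0 0 0 0 0.15 -0.13 1; 0 0 0 0 0 0 1; 0 0 0 0 0 0 1")

```text
t: 16.95
eef_pos: [0.6491, -0.0715, 0.1061]
ee_rot: [0.684, -0.635, 0.245, -0.262]
force: [10.9, -3.3, -7.9]
finger_gap: 0.13
```

```bash
python3 pic.py 13; python3 fin.py 42 185 0 -2
```

```text
t 17.05 pos [ 0.6491 -0.0715  0.1061] F [10.3 -3.  -7.7] gap 0.13
shift cm (current axes) [-0.01 -0.51  0.5 ]  (target axes) [-0.01 -0.51  0.5 ]  rot [-0.0011 -0.0005  0.002 ] n>= 0.08161907872736894
grasp pt gauge mm 177.87582531742282 -2.0710967420989896 120.25013173437931 q [-0.384  0.299  2.146  1.521  0.3   -0.299]
F along gauge 10.014438600091788
```

View pics/c13.png

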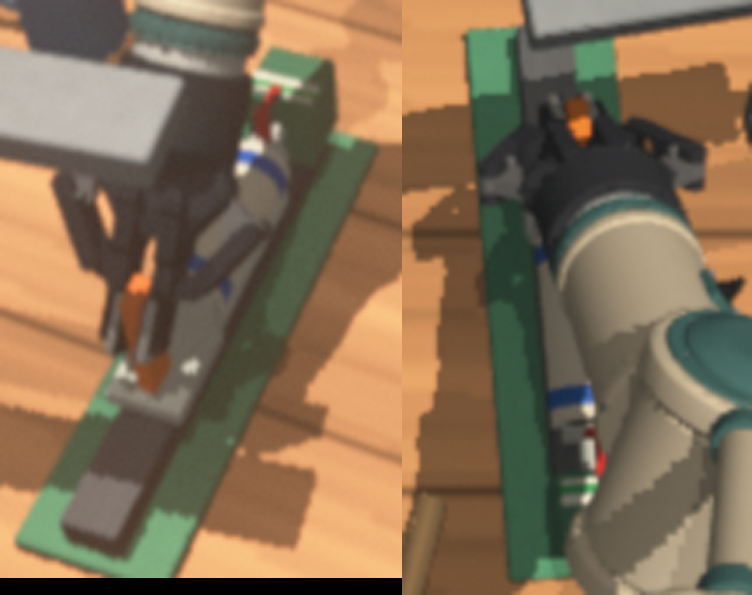

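The prop is being pushed now: its near band moved from row 385 to 397 in the crop. Going on in smaller steps and watching force.

jog_arm(moves="0 0 0 0 0.15 -0.13 1; 0 0 0 0 0 0 1; 0 0 0 0 0 0 1")

```text
t: 17.42
eef_pos: [0.6472, -0.0716, 0.1061]
ee_rot: [0.684, -0.635, 0.245, -0.262]
force: [10.9, -2.9, -8.5]
finger_gap: 0.129
```

jog_arm(moves="0 0 0 0 0.15 -0.13 1; 0 0 0 0 0 0 1; 0 0 0 0 0 0 1")

```text
t: 17.8
eef_pos: [0.6453, -0.0717, 0.1061]
ee_rot: [0.684, -0.635, 0.245, -0.262]
force: [11.0, -2.2, -8.2]
finger_gap: 0.129
```

jog_arm(moves="0 0 0 0 0.15 -0.13 1; 0 0 0 0 0 0 1; 0 0 0 0 0 0 1")

```text
t: 18.18
eef_pos: [0.6434, -0.0718, 0.1061]
ee_rot: [0.684, -0.635, 0.245, -0.263]
force: [12.2, -3.5, -7.7]
finger_gap: 0.133
```

```bash
python3 pic.py 14; python3 fin.py 42 172 0 -2
```

```text
t 18.275 pos [ 0.6434 -0.0718  0.1061] F [12.6 -3.1 -8.9] gap 0.126
shift cm (current axes) [-0.    0.03  0.01]  (target axes) [-0.    0.03  0.01]  rot [-0.0014 -0.0002  0.002 ] n>= 0.004891427173514725
grasp pt gauge mm 172.1591131219291 -2.024994770645199 120.24062616826946 q [-0.39   0.293  2.157  1.534  0.304 -0.319]
F along gauge 12.364709388314528
```

View pics/c14.png

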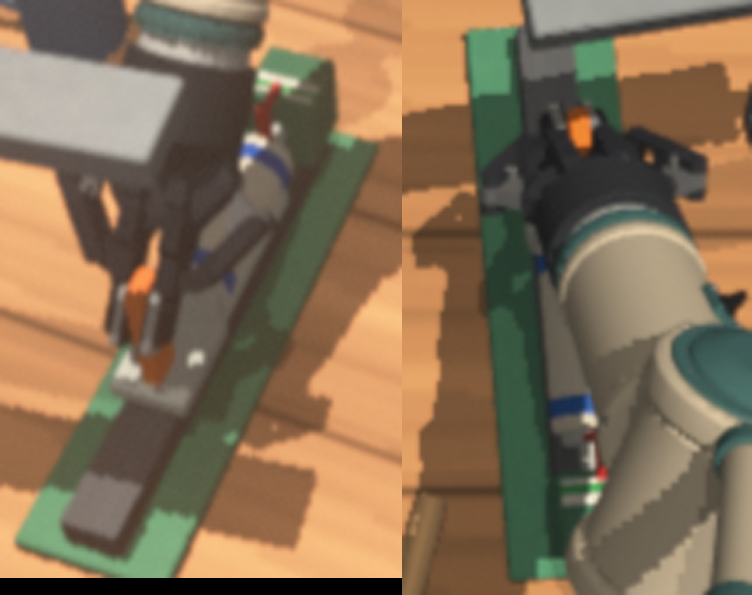

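jog_arm(moves="0 0 0 0 0.15 -0.13 1; 0 0 0 0 0 0 1; 0 0 0 0 0 0 1")

```text
t: 18.65
eef_pos: [0.6417, -0.072, 0.1061]
ee_rot: [0.684, -0.635, 0.245, -0.263]
force: [13.3, -3.4, -9.9]
finger_gap: 0.131
```

jog_arm(moves="0 0 0 0 0.15 -0.13 1; 0 0 0 0 0 0 1; 0 0 0 0 0 0 1")

```text
t: 19.02
eef_pos: [0.6399, -0.0721, 0.1062]
ee_rot: [0.684, -0.635, 0.245, -0.263]
force: [14.4, -2.9, -9.7]
finger_gap: 0.13
```

```bash
python3 pic.py 15; python3 fin.py 42 168 0 -2
cat > z.py <<'E'
import cv2,sys,numpy as np
r=[]
for t in sys.argv[1:]:
    a=cv2.imread(f'pics/s{t}.png')[200:245,258:298];b=cv2.imread(f'pics/t{t}.png')[235:290,345:390]
    A=cv2.resize(a,(300,337),interpolation=cv2.INTER_CUBIC);B=cv2.resize(b,(245,300),interpolation=cv2.INTER_CUBIC)
    o=np.zeros((640,300,3),np.uint8);o[:337]=A;o[340:,:245]=B;r.append(o)
cv2.imwrite('pics/z_'+'_'.join(sys.argv[1:])+'.png',cv2.resize(np.hstack(r),None,fx=.88,fy=.88)[:600])
E
python3 z.py 7 14 15
```

```text
t 19.125 pos [ 0.6399 -0.0721  0.1061] F [ 15.   -2.6 -10.2] gap 0.134
shift cm (current axes) [-0.    0.07 -0.02]  (target axes) [-0.    0.07 -0.02]  rot [-0.0018  0.0001  0.002 ] n>= 0.010421247293529915
grasp pt gauge mm 168.61658919178302 -2.005858759865982 120.23841654737106 q [-0.395  0.289  2.165  1.543  0.307 -0.331]
F along gauge 14.808755829638995
```

View pics/z_7_14_15.png

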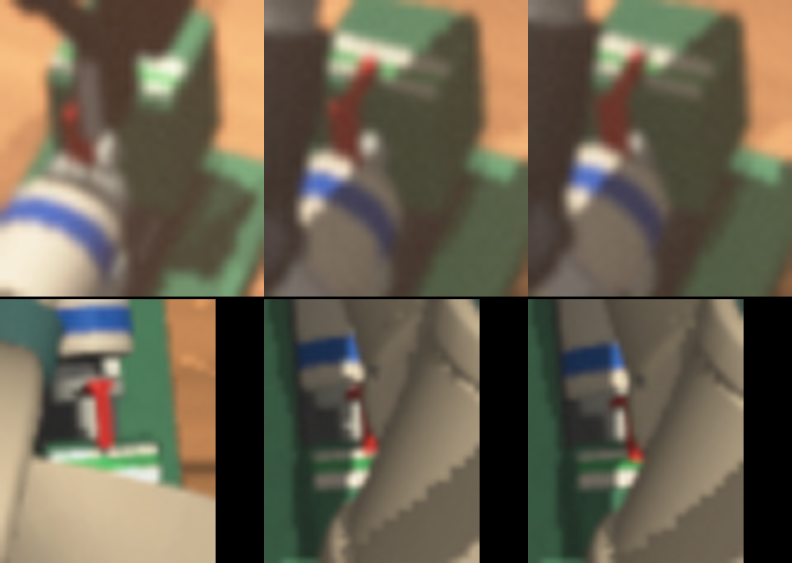

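jog_arm(moves="0 0 0 0 0.13 -0.12 1; 0 0 0 0 0 0 1; 0 0 0 0 0 0 1")

```text
t: 19.5
eef_pos: [0.6383, -0.0722, 0.1062]
ee_rot: [0.684, -0.635, 0.245, -0.263]
force: [16.1, -2.4, -11.7]
finger_gap: 0.131
```

```bash
python3 pic.py 16; python3 fin.py 42 168 0 -2; python3 z.py 9 15 16
```

```text
t 19.6 pos [ 0.6384 -0.0721  0.1062] F [ 16.1  -3.1 -11.8] gap 0.129
shift cm (current axes) [ 0.   -0.05  0.08]  (target axes) [ 0.   -0.05  0.08]  rot [-0.0019  0.0003  0.0021] n>= 0.01304249731137782
grasp pt gauge mm 167.0667368393389 -1.9853022212663243 120.25529876737727 q [-0.396  0.288  2.168  1.547  0.308 -0.336]
F along gauge 15.807437564175451
```

View pics/z_9_15_16.png

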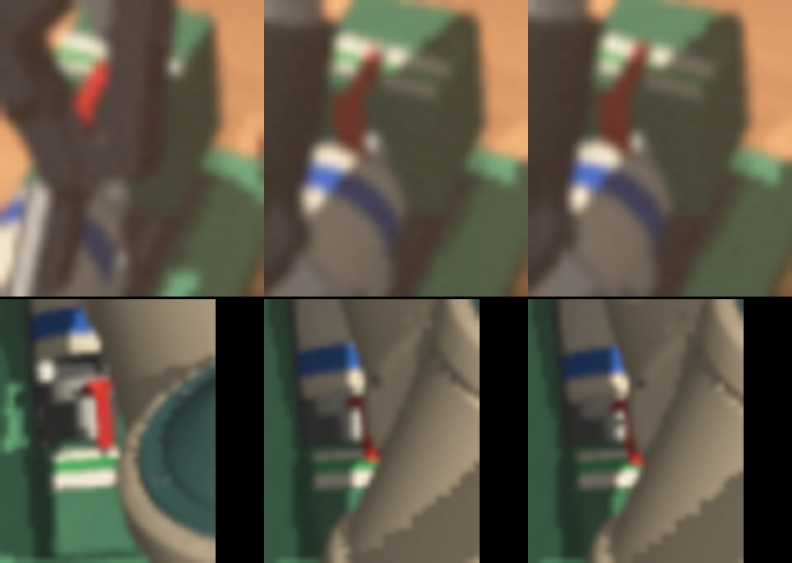

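Force is up about 5 N over the 11 N sliding level, so the anvil should be pressed in 5–6 mm. Letting go and backing out along the tool.

jog_arm(moves="0 0 0 0 0 0 0.8; 0 0 0 0 0 0 0.4; 0 0 0 0 0 0 0; 0 0 0 0 0 0 0; 0 0 0 0 0 0 0; 0 0 0 0 0 0 0; 0 0 0 0 0 -1.5 0; 0 0 0 0 0 -2.5 0; 0 0 0 0 0 -2.5 0; 0 0 0 0 0 -2.5 0; 0 0 0 0 0 -2 0; 0 0 0 0 0 0 0")

```text
t: 21.1
eef_pos: [0.562, -0.0772, 0.1889]
ee_rot: [0.684, -0.634, 0.246, -0.262]
force: [0.0, -0.6, -0.5]
finger_gap: 1.0
```

```bash
python3 pic.py 17; python3 fin.py 42 165 .1; python3 z.py 9 16 17
```

```text
t 21.2 pos [ 0.5622 -0.077   0.1875] F [-0.  -0.5 -0.2] gap 1.002
shift cm (current axes) [-0.13 -0.06  1.03]  (target axes) [-0.13 -0.06  1.03]  rot [-0.     -0.      0.0024] n>= 0.1645702167506562
grasp pt gauge mm 90.78640730780927 -1.2865483554977295 201.58173838383604 q [-0.499  0.05   2.186  0.99   0.447  0.181]
F along gauge -0.05236940150471764
```

View pics/z_9_16_17.png

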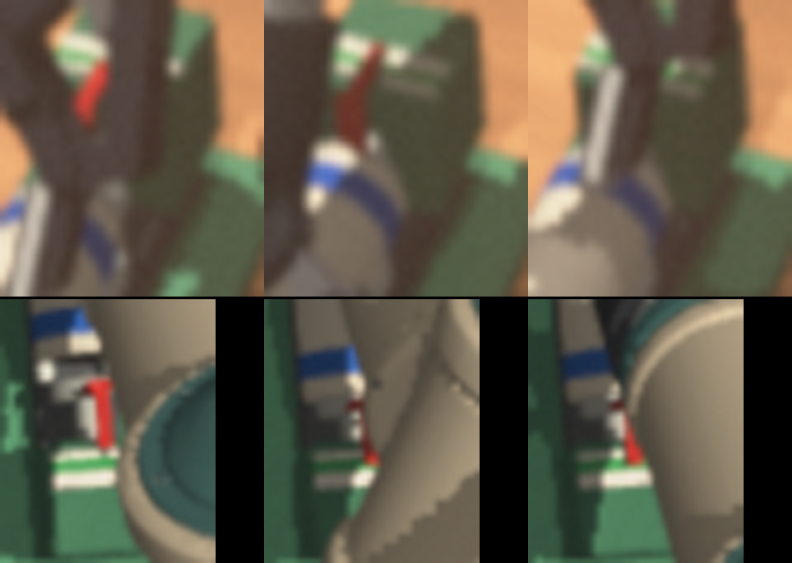

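View pics/t17.png

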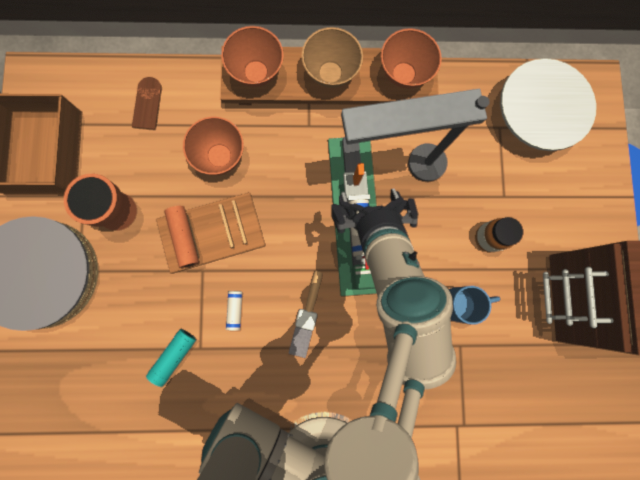

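jog_arm(moves="0 0 0 0 -2 -2.2 0; 0 0 0 0 -2 -2.2 0; 0 0 0 0 -2 -2.2 0; 0 0 0 -3.5 0 0 0; 0 0 0 -3.5 0 0 0; 0 0 0 -3.5 0 0 0; 0 0 0 -3.5 0 0 0; 0 0 0 -3.5 0 0 0; 0 0 0 -3.5 0 0 0; 0 0 0 0 0 0 0; 0 0 0 0 0 0 0")

```text
t: 22.58
eef_pos: [0.5468, 0.133, 0.2752]
ee_rot: [0.685, -0.635, 0.243, -0.261]
force: [0.0, -0.9, 0.3]
finger_gap: 1.004
```

```bash
python3 pic.py 18; python3 fin.py 42 165 .1; python3 z.py 9 16 18
```

```text
t 22.675 pos [0.547  0.1319 0.2757] F [ 0.6  0.4 -0.1] gap 0.999
shift cm (current axes) [20.8   5.86  7.61]  (target axes) [20.81  5.85  7.59]  rot [ 0.0016 -0.0006  0.0015] n>= 3.3277699770348694
grasp pt gauge mm 90.77788710735705 208.12752259211388 289.8357284837658 q [ 0.145 -0.076  2.042 -0.113  0.448  1.725]
F along gauge 0.6377788315904718
```

View pics/z_9_16_18.png

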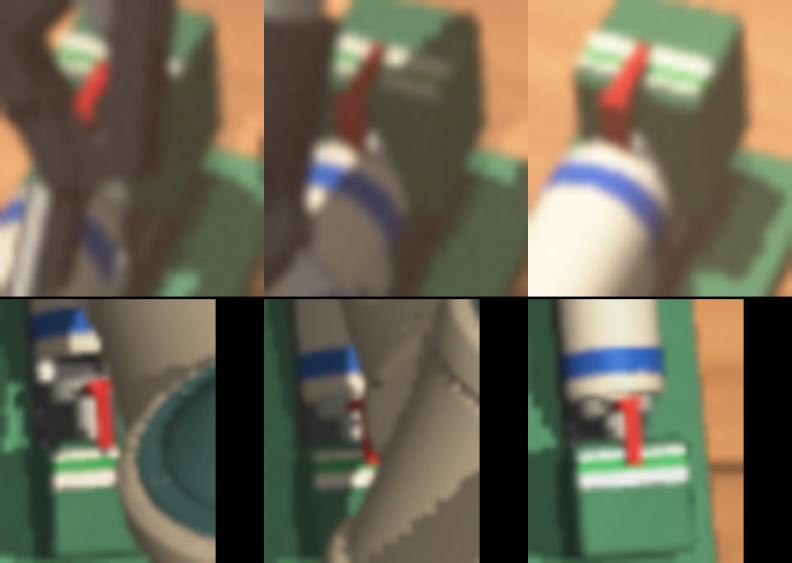

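View pics/s18.png

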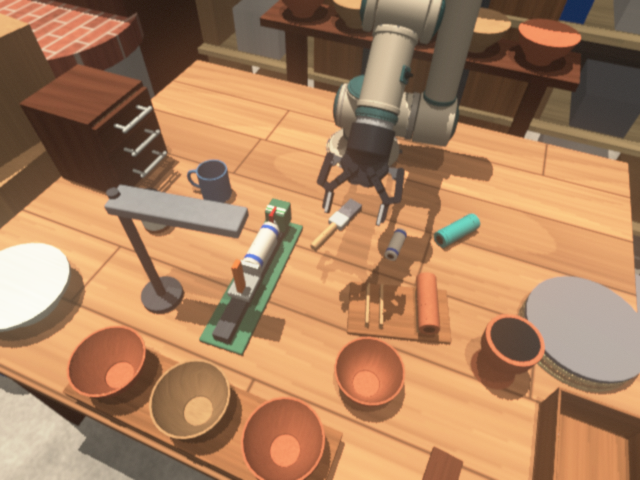

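The pointer appears to stand in green. I'll measure it numerically from the top view, since the scene view has parallax.

Run:
```python
from goto import *
c,s=np.cos(g[2]),np.sin(g[2])
for t in('0','18'):
    im=cv2.imread('pics/top0.png' if t=='0' else f'pics/t{t}.png').astype(float)
    k=10
    # resample along gauge x at pointer columns
    red=(im[...,2]-np.maximum(im[...,1],im[...,0]))
    R=red[250:276,355:380].copy(); R[R<60]=0
    ys,xs=np.nonzero(R); print(t,"red rows",ys.min()+250,ys.max()+250)
    for col in range(355,380):
        if R[:,col-355].sum()>0: print(col,red[255:272,col].astype(int))
    for col in (359,362,373,376): print('band',col,[tuple(im[r,col].astype(int)) for r in range(262,276)])
    xx=np.arange(-45,-10,1.)
    for y in (-16,-12,-8,-4,0,4,8,12):
        row=[]
        for x in xx:
            u,v=proj('top',G2W(g,x,y,102)); b=cv2.getRectSubPix(im.astype(np.float32),(1,1),(float(u),float(v)))[0,0]
            row.append('R' if b[2]-max(b[0],b[1])>50 else 'W' if b.min()>150 else 'G' if b[1]-b[2]>70 else '.')
        print(t,y,''.join(row))
    print('x from -45')
```

```text
0 red rows 251 265
363 [  18    7    7    6    6    7    6    4    1  -15  -36  -26  -16  -76
 -101  -66  -15]
364 [  73   41   37   35   29   29   28   21   21   15  -16  -21  -16  -77
 -100  -64  -14]
365 [ 157  140  136  129  119  112  103   96   98   98   56   -1  -24  -83
 -100  -59  -11]
366 [ 166  166  166  165  164  161  159  159  160  162  139   37  -30  -95
 -100  -48   -5]
367 [135 140 144 147 149 147 148 150 156 157 128  29 -28 -94 -99 -47  -4]
368 [ 23  28  42  57  73  74  74  84 100  99  75  13 -18 -89 -96 -44  -4]
band 359 [(np.int64(54), np.int64(55), np.int64(56)), (np.int64(55), np.int64(58), np.int64(56)), (np.int64(66), np.int64(83), np.int64(62)), (np.int64(97), np.int64(128), np.int64(87)), (np.int64(156), np.int64(181), np.int64(151)), (np.int64(201), np.int64(221), np.int64(199)), (np.int64(165), np.int64(217), np.int64(158)), (np.int64(118), np.int64(201), np.int64(102)), (np.int64(141), np.int64(209), np.int64(130)), (np.int64(204), np.int64(228), np.int64(200)), (np.int64(231), np.int64(236), np.int64(232)), (np.int64(219), np.int64(226), np.int64(221)), (n
[... 5161 characters left out ...]
int64(196), np.int64(100)), (np.int64(153), np.int64(210), np.int64(144)), (np.int64(215), np.int64(229), np.int64(214)), (np.int64(228), np.int64(234), np.int64(230)), (np.int64(214), np.int64(224), np.int64(215)), (np.int64(142), np.int64(172), np.int64(134)), (np.int64(108), np.int64(146), np.int64(93)), (np.int64(105), np.int64(144), np.int64(89))]
18 -16 WWW.GGGGWWWWW......................
18 -12 WWWWGGG.WWWW.......................
18 -8 WWWWGGG.WWWW.......................
18 -4 WWWW...RRRRRRRRRRRRRRRRRRRRRRRRRRRR
18 0 WWWW..RRRRRRRRRRRRRRRRRRRRRRRRRRRRR
18 4 WWWW.....WWW.........WWWWW...RRRR.W
18 8 WWWWGGGGWWWW.......................
18 12 WWWWGGGGWWWWW......................
x from -45
```

The pointer tip moved 2.9 px, which is about 5.9 mm, and it stands mid-green. The bystanders look unmoved, and the arm is clear. Handing in.

Run:
```python
from plant import robot
import cv2,numpy as np
a=cv2.imread('pics/top0.png').astype(int);b=cv2.imread('pics/t18.png').astype(int)
for n,(x,y,w,h) in dict(mug=(440,280,60,45),jar=(475,215,50,35),lamp=(345,92,145,45),vase=(65,175,50,50)).items():
    print(n,np.abs(a-b)[y:y+h,x:x+w].mean().round(2))
print(robot.job_done())
```

```text
mug 1.74
jar 1.44
lamp 2.25
vase 1.36
the job is handed in; nothing more can be done
None
```

The white prop with the blue bands is gripped in the gauge with the red pointer in the green band. The job was handed in at about 23 s of the 61 s allowed.

- **Laying the prop:** I lifted it from the rack and lowered it into the trough, where it touched down at the expected height. I let go of it before touching the sliding jaw.
- **Drawing the jaw:** I reached in under the lamp, leaning about 42° back along the gauge, and gripped the orange fin. I drew the jaw in small steps to about 33 mm of travel, then released it and backed out clear.

**Last checks:**
- **Anvil:** in the top picture the pointer tip moved about 2.9 px. That is about 5.9 mm, roughly half the 12 mm stroke and mid-green.
- **Force:** the pull rose about 5 N above the sliding level, which at 0.9 N per mm means about 5.6 mm and agrees with the picture.
- **Surroundings:** a before-and-after picture comparison shows the mug, jar, vase and lamp unchanged. The bowl and the terracotta prop I checked only by eye, and they look unmoved. Forces reached about 20 N at most in the readings after each move, all from gripping and drawing the jaw.

**Disagreements:** the two cameras differed by up to about 12 mm on where the fin was, and I relied mainly on the top one. The scene camera shows the pointer tip farther back, over the far white band. I put that down to the low viewing angle.

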